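# Refill the tin warmer through its hot lid

## Robot

A 6-joint arm with a two-finger parallel gripper is mounted at the origin on the work surface. World frame = base frame: x ahead of the robot, y to its left, z up, the work surface at z = 0. Lengths are in m, angles in rad, forces in N, time in s.
With the tool pointing down it reaches from about 0.275 to 0.975 m from the base axis. Payload 8.4 kg.
Tool frame: the origin (TCP) lies at the very end of the fingers, on their centre line; the grasp point (between the pads) lies 19 mm behind it; z points along the fingers, y is the line along which they close (so a half turn about z gives the same grasp; the last joint's range is limited). The gripper opens to 92 mm and grips with 3 to 60 N. Pads are 20 mm wide; open, the fingers measure 128 mm over their backs; the gripper's body (75 mm by 189 mm) begins 69 mm behind the grasp point.
Start: joints at [-1.239, 0.353, 1.633, -0, 1.155, -0.002], TCP at [0.205, -0.591, 0.215] pointing down, gripper open.
Joint ranges: [-2.63, 2.63], [-0.92, 2.1], [0.06, 2.66], [-1.3, 4.44], [0, 2.69], [-3.02, 3.02]. Speed limits (rad/s): [2.22, 2.22, 2.79, 3.14, 3.14, 3.14].

## Interface

Orientations are given as [roll, pitch, yaw] about the fixed x, y, z axes, in that order (R = Rz(yaw) Ry(pitch) Rx(roll)).
In Python, from plant import * gives the robot as it stands.
- The arm moves only by the shell command python3 -m pendant 'ROWS' [OPENING] [FORCE]. ROWS is JSON, a list of rows, each a list of 6 numbers: the shift along the tool's x, y, z in m, then the turn, a rotation vector about the tool's x, y, z in rad. A call has 1 to 5 rows; each row shifts and turns the commanded pose from where the row before left it, along the tool's axes as they then stand; what a row does not reach is not made up. A row lasts 1/10 s, in which the tool goes at most 50 mm and 8.59 degrees, less where a joint would pass 70% of its speed; a pose out of reach is approached as far as the arm can. A call with a gripper value outside its range is refused whole. OPENING is the opening, from 0 (shut) to 1 (fully open), set as the call begins (- or left out, the last holds). The fingers move at their own pace and stop on an object; FORCE is the grip in N (left out, the last holds). Time passes only in rows, so rows that do not move let the fingers close. It gives the time, the measured TCP pose, the force, the opening and the grip force at its end, in the units of the state.
- state(): the state, without advancing time (a new reading comes with each control period).
- snapshot(name): name is "side" or "top"; returns a dict with "img" (480x640x3 uint8, blue, green, red), "fx", "fy", "cx", "cy" (pixels), "dist" ([k1, k2, p1, p2, k3] as OpenCV has them; the pictures are not rectified), "T" (4x4, takes a point from camera to world coordinates). Camera axes: x right, y down, z forward; pixel columns grow to the right and rows downward; lengths in m; the calibration is good to about 2 mm. A picture is of the moment at which its call begins. There is no depth.
- finish_job(): hands the job in; it is judged then, once.
Trained networks look in the newest picture that a camera, given by its name, has taken for a name from the list of things; names that differ only in an ending like _2 or _b are one class to them, and where a whole thing is asked for, a point or a joint stands for the part that bears it (a point fixed in the world has none). Each returns a list of dicts, best first, with "conf" (0 to 1); they miss things now and then, are a little off and sometimes report something else, mostly with a low value. They report only what shows in the picture. A call takes as long as a camera call. They do not tell look-alikes from the thing itself.
- masks_of(target, camera): "pixels" (480x640 bool, what is visible of it) and "at" ([column, row] in pixels, amid what is visible of it).
- spot_point(target, camera): "at" ([column, row] in pixels: a listed point, or the origin of a listed thing).
The state is a dict: "time": time; "joints": joint angles; "qd": joint speeds; "joint_torque": joint torques, N m; "tcp_pos": TCP position; "ee_rot": TCP orientation; "ft_force": force on the tool from outside, world axes, zero at the start; "torque": the same for the moment, N m; "opening": finger opening in m; "gripper_force": force on a finger pad.
Only numpy, scipy, OpenCV 4.12 (cv2) and the standard library are available. Lean on these libraries where they do the work, as an engineer would, in place of code of your own. Each camera call takes 0.05 s, during which the arm holds its last target. There are 200 camera calls.

## Task

Refill the gravity-feed tin warmer: its lid is hot, so never touch the lid with the gripper; hook it by its loop with the red-handled lid lifter, carry it level and park it on the round cork trivet. Then load the tins standing on the counter one at a time, upright, through the round mouth so that each slides down the lane, in the order red, yellow, green, blue (leaving out any that are not there), so that they will be dispensed in that order. Finally put the lid back on the mouth with the lifter, fully seated and flat, and stand the lifter back on its black rubber pad; leave the sauce bottle, jar and mug alone.

Things in the scene. Friction and masses are not known exactly. Their poses are not given: they have to be found in the camera images.
- warmer: fixed steel tin warmer, housing 170 x 170 mm, flat top 158 mm above the counter. Origin on the counter straight below the centre of the loading mouth; z up, x is the horizontal direction in which the lane inside falls to the open front and, 226 mm from the origin, a 46 mm high stop. Tins queue behind it; four fit, the fourth resting with its centre about 44 mm along x.
- mouth (a point): centre of the warmer's loading mouth, a round through hole of 140 mm diameter in its 8 mm thick top plate, at the top face; 158 mm above the counter.
- lane (a point): point on the slippery white lane straight below the mouth's centre, 68 mm below the top face. The lane falls 16 degrees along the warmer's x. Here its guides are 12 mm high and 68 mm apart, narrowing to 61 mm apart and 34 mm high from x = 30 mm on. An upright tin let go here (x within 15 mm) slides down by itself within 1 s.
- lid: hot dark steel round lid, 350 g: plate of 164 mm diameter, 8 mm thick, below it a locating disc of 126 mm diameter, 8 mm deep. Origin at the centre of the plate's underside (158 mm above the counter when seated on the mouth; 8 mm above the trivet's top when standing on it), z up. Centre of mass below the loop, so it hangs level.
- loop (a point): middle of the top bar's axis of the lid's rigid brass loop, 50 mm above the lid's origin. The loop stands in the lid's y-z plane: round bar of 8 mm, level top bar along the lid's y, inner width 56 mm, 38 mm free height between top bar and plate. The lifter's tongue goes through it along the lid's x axis, from either side.
- lifter: lid lifter, 250 g, a C-shaped tool standing on its foot. Origin at the centre of its underside, z up, x the way its tongue points. Tongue 26 mm wide, z 0 to 8 mm, up to x = 40 mm. Foot 74 mm wide, x -46 to -16, z 0 to 8. Post at x -44 to -32. Its opening towards +x is free from z = 14 to 62 mm. Height 84 mm.
- saddle (a point): resting place of the loop's bar on top of the lifter's tongue: 24 mm ahead of the lifter's origin, 8 mm above its underside, between the end lip (x 32 to 40 mm, rising to z = 14 mm) and a rear ridge (x 10 to 16 mm, rising to z = 13 mm).
- grip (a point): best point to hold the lifter, nearly over the saddle: middle height of its level red grip bar, 73 mm above its underside and 18 mm ahead of its origin. The bar is 22 mm wide (the lifter's y), 22 mm tall, x -44 to +50 mm; grip it from above across y.
- pad: fixed black rubber pad, 130 x 130 mm, 4 mm thick, origin at the centre of its underside: home of the lifter.
- trivet: fixed round cork trivet, 156 mm diameter, 15 mm thick, origin at the centre of its underside.
- tin_red: round steel tin, 54 mm diameter, 56 mm tall, 150 g, with a red band and a red disc on its top. Origin at the centre of its underside, z up through its top. May be absent.
- tin_yellow: round steel tin, 54 mm diameter, 56 mm tall, 150 g, with a yellow band and a yellow disc on its top. Origin at the centre of its underside, z up through its top. May be absent.
- tin_green: round steel tin, 54 mm diameter, 56 mm tall, 150 g, with a green band and a green disc on its top. Origin at the centre of its underside, z up through its top. May be absent.
- tin_blue: round steel tin, 54 mm diameter, 56 mm tall, 150 g, with a blue band and a blue disc on its top. Origin at the centre of its underside, z up through its top. May be absent.
- sauce_bottle: yellow sauce bottle with red cap, 60 mm diameter, 190 mm tall, a bystander. Origin at the centre of its underside.
- pickle_jar: green glass jar with dark cap, 76 mm diameter, 110 mm tall, a bystander. Origin at the centre of its underside.
- mug: white mug, 76 mm diameter, 85 mm tall, a bystander. Origin at the centre of its underside.
Mind the look-alikes: they are no part of the job. There is more than one size of the tin_green; the one meant has the size given above. What is shaped like the tin_yellow but white is not meant.

How it is judged:
By the outcome, as a careful person would: the job done as asked, in the order asked, and still so for the second after the job is handed in, with the robot touching nothing.
Of tin_red, tin_yellow, tin_green, tin_blue only 2 to 4 are there at a start; the rules pass over those that are not, and their reading is None.
At some moment in a run one of tin_red, tin_yellow, tin_green, tin_blue may be knocked a few centimetres aside while the robot is not near it.
It also fails if it takes over 210 s, if anything falls off the work surface, if the arm or the gripper's body presses on something with over 40 N, if the wrist force passes 120 N, or if a joint passes its speed limit or range.

## Working session

There is one attempt and no reset: what is moved stays moved. The work goes in short steps, Python scripts to look and compute and a shell command to move; the robot and the scene stay as the last step left them, time stands still between calls to the robot, and variables do not carry over. Pictures are saved under pics/ and viewed, at most 14 in all, crops included, and the job is handed in when it is done.

```bash
ls; mkdir -p pics; cat > h.py <<'E'
from plant import *
import numpy as np, cv2
from scipy.spatial.transform import Rotation as R
def cam(n):
    s=snapshot(n); s["K"]=np.array([[s["fx"],0,s["cx"]],[0,s["fy"],s["cy"]],[0,0,1.]]); s["T"]=np.array(s["T"]); s["dist"]=np.array(s["dist"],float); return s
def ray(s,p):
    u=cv2.undistortPoints(np.array([[p]],float),s["K"],s["dist"])[0,0]
    d=s["T"][:3,:3]@np.array([u[0],u[1],1]); return s["T"][:3,3],d/np.linalg.norm(d)
def atz(s,p,z):
    o,d=ray(s,p); return o+d*(z-o[2])/d[2]
def proj(s,P):
    Ti=np.linalg.inv(s["T"]); r,_=cv2.Rodrigues(Ti[:3,:3]); 
    return cv2.projectPoints(np.array(P,float).reshape(-1,1,3),r,Ti[:3,3],s["K"],s["dist"])[0].reshape(-1,2)
E
python3 - <<'E'
from h import *
for n in("top","side"):
    s=cam(n); cv2.imwrite(f"pics/{n}0.png",s["img"]); print(n,s["T"].round(3).tolist(),s["fx"],s["dist"])
    for t in["warmer","mouth","lid","loop","lifter","saddle","grip","pad","trivet","tin_red","tin_yellow","tin_green","tin_blue","sauce_bottle","pickle_jar","mug"]:
        print(t,[(np.round(d["at"]).tolist(),round(d["conf"],2)) for d in spot_point(t,n)])
print(state())
E
```

```text
pics
top [[-0.006, -0.995, 0.101, 0.485], [-1.0, 0.004, -0.023, 0.026], [0.022, -0.101, -0.995, 1.03], [0.0, 0.0, 0.0, 1.0]] 453.9438824252266 [-0.118591  0.        0.        0.        0.      ]
warmer []
mouth [([456.0, 243.0], 0.3)]
lid [([437.0, 299.0], 0.68)]
loop [([334.0, 227.0], 0.78), ([196.0, 179.0], 0.3)]
lifter [([437.0, 299.0], 0.65)]
saddle [([441.0, 286.0], 0.65)]
grip [([445.0, 293.0], 0.64)]
pad [([430.0, 300.0], 0.64)]
trivet [([459.0, 245.0], 0.9)]
tin_red []
tin_yellow [([154.0, 253.0], 0.77), ([154.0, 205.0], 0.7)]
tin_green [([164.0, 299.0], 0.8), ([202.0, 302.0], 0.64), ([237.0, 303.0], 0.6)]
tin_blue [([199.0, 250.0], 0.72), ([436.0, 300.0], 0.42), ([334.0, 225.0], 0.36), ([457.0, 248.0], 0.24)]
sauce_bottle [([198.0, 182.0], 0.8)]
pickle_jar [([406.0, 172.0], 0.98)]
mug [([330.0, 320.0], 0.9), ([152.0, 253.0], 0.72)]
side [[-0.745, -0.415, 0.523, -0.043], [-0.667, 0.468, -0.58, 0.689], [-0.004, -0.781, -0.625, 0.864], [0.0, 0.0, 0.0, 1.0]] 606.2250599660046 [0.00017948 0.         0.         0.         0.        ]
warmer []
mouth []
lid [([333.0, 209.0], 0.61),
[... 573 characters left out ...]
([403.0, 316.0], 0.76)]
{'time': 1.7, 'joints': array([-1.23940754e+00,  3.52992791e-01,  1.63342155e+00, -8.74807593e-06,
        1.15521920e+00, -2.39631373e-03]), 'qd': array([-0.00037576, -0.00071142, -0.00159683, -0.00085638,  0.00111904,
       -0.00058528]), 'joint_torque': array([-5.41632232e-05, -5.93750095e+01, -3.34568131e+01,  6.97640399e-02,
        1.58629945e-02,  4.59149305e-05]), 'tcp_pos': array([ 0.20475729, -0.59048942,  0.21457824]), 'ee_rot': array([-3.14155175e+00,  7.90532160e-06,  3.33788630e-01]), 'ft_force': array([ 0.78149295,  0.2503738 , -0.17797826]), 'torque': array([-0.00451564, -0.02508827, -0.01553372]), 'gripper_force': 0.0, 'opening': 0.09200612676995823}
```

View pics/top0.png

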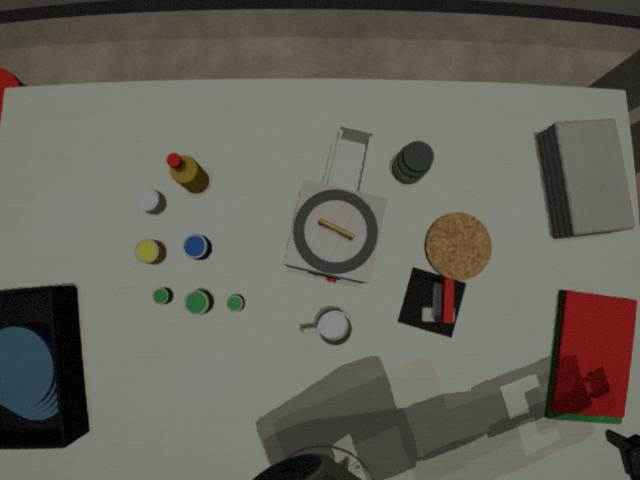

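View pics/side0.png

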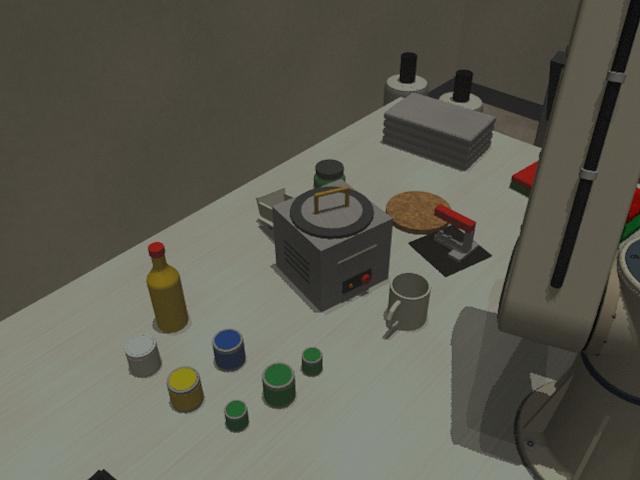

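Yellow, blue and three green tins (the big one at top (198,301) is the right size; small ones at (163,296), (236,302)) and a white decoy; no red. The lane points up in the top image, and the lid is on the warmer with its loop at (336,229). The lifter stands on the pad at (440,300). Zooming in.

```bash
python3 - <<'E'
import cv2,numpy as np
t=cv2.imread("pics/top0.png");s=cv2.imread("pics/side0.png")
f=lambda im,x,y,w=100,h=75:cv2.resize(im[y:y+h,x:x+w],(400,300),interpolation=cv2.INTER_CUBIC)
cv2.imwrite("pics/z0.png",np.vstack([np.hstack([f(t,390,265),f(s,400,195)]),np.hstack([f(t,280,175,150,112),f(s,265,170,150,112)])]))
E
```

```text
(no output)
```

View pics/z0.png

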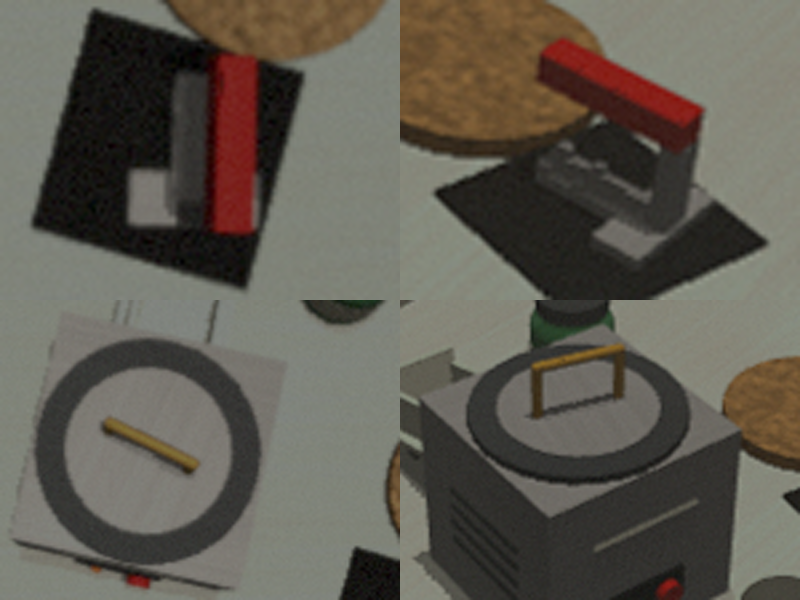

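```bash
cat > m.py <<'E'
from h import *
def pts(s,P,z): return np.array([atz(s,p,z)[:2] for p in P])
def tin(s,t):
    out=[]
    for d in masks_of(t,s["name"]):
        m=d["pixels"]; ys,xs=np.nonzero(m); out.append((round(d["conf"],2),m.sum(),d["at"]))
    return out
COL={"yellow":(18,35),"green":(45,85),"blue":(105,130)}
def discs(s,n):
    hsv=cv2.cvtColor(s["img"],cv2.COLOR_BGR2HSV); r={}
    for c,(a,b) in COL.items():
        m=cv2.inRange(hsv,(a,110,60),(b,255,255)); k,l,st,ce=cv2.connectedComponentsWithStats(m)
        r[c]=[(ce[i].round(1).tolist(),int(st[i][4])) for i in range(1,k) if st[i][4]>60]
    return r
E
python3 - <<'E'
from m import *
t=cam("top"); s=cam("side")
def sh(n,P): print(n,(P*1000).round().tolist(), "c",(P.mean(0)*1000).round(1))
c=pts(t,[(304.4,178.8),(387.6,196.75),(368.1,283),(284.5,265)],.158); sh("warmer",c)
print("yaw",np.degrees(np.arctan2(*(c[0]-c[3]+c[1]-c[2])[::-1])))
sh("lidc",pts(t,[(335.7,231.7)],.166))
b=pts(t,[(318.6,221.5),(354.6,238)],.208); sh("loop",b); print(np.degrees(np.arctan2(*(b[0]-b[1])[::-1])),np.linalg.norm(b[0]-b[1]))
b=pts(s,[(265+530/2.667-150,170+(364-300)/2.667),(265+624/2.667-150,170+(347-300)/2.667)],.212); sh("loop side",b); print(np.degrees(np.arctan2(*(b[0]-b[1])[::-1])),np.linalg.norm(b[0]-b[1]))
sh("pad",pts(t,[(413.25,267.5),(465.5,283),(451.75,337),(398.25,321.25)],.004))
b=pts(t,[(443,279.2),(454.3,279.2),(453.8,323.2),(443,323.2)],.088); sh("bar top",b)
b=pts(s,[(440,205),(475.7,221.7),(473.2,226.2),(435,209.2)],.088); sh("bar side",b)
for n,cm,z in(("top",t,.015),("side",s,.015)):
    for d in masks_of("trivet",n)[:1]:
        k=cv2.findContours(d["pixels"].astype(np.uint8),0,2)[0]; k=max(k,key=len); e=cv2.fitEllipse(cv2.convexHull(k)); sh("trivet "+n,pts(cm,[e[0]],z)); print(e)
    for c,L in discs(cm,n).items(): print(n,c,L,[(atz(cm,p,.05)*1000).round(0)[:2].tolist() for p,a in L])
E
```

```text
warmer [[687.0, 34.0], [652.0, -129.0], [483.0, -88.0], [519.0, 72.0]] c [585.3 -27.9]
yaw -13.360486536797746
lidc [[582.0, -26.0]] c [581.9 -26.1]
loop [[596.0, 8.0], [566.0, -58.0]] c [580.8 -25.3]
65.00866428704512 0.07232984037270714
loop side [[599.0, 8.0], [563.0, -52.0]] c [581.1 -21.8]
59.14659448646081 0.0699431431568505
pad [[517.0, -212.0], [481.0, -334.0], [358.0, -298.0], [396.0, -176.0]] c [ 438.2 -255.1]
bar top [[490.0, -256.0], [489.0, -280.0], [397.0, -277.0], [398.0, -254.0]] c [ 443.5 -266.7]
bar side [[487.0, -273.0], [398.0, -272.0], [394.0, -255.0], [486.0, -253.0]] c [ 441.1 -263.2]
trivet top [[565.0, -314.0]] c [ 564.8 -314.4]
((457.64453125, 246.17022705078125), (66.76569366455078, 69.68544006347656), 156.9338836669922)
top yellow [([185.4, 170.9], 472), ([336.4, 228.2], 140), ([146.3, 250.5], 318)] [[732.0, 299.0], [603.0, -35.0], [555.0, 381.0]]
top green [([159.7, 295.8], 123), ([195.7, 302.3], 301), ([233.9, 302.9], 125), ([589.1, 418.3], 348)] [[457.0, 349.0], [443.0, 269.0], [442.0, 187.0], [168.0, -607.0]]
top blue [([194.1, 245.7], 304)] [[566.0, 275.0]]
trivet side [[558.0, -305.0]] c [ 558.4 -305.4]
((418.4414367675781, 212.24746704101562), (42.87559509277344, 65.901611328125), 95.04095458984375)
side yellow [([331.7, 191.5], 148), ([166.5, 296.0], 2087), ([182.4, 378.5], 476), ([186.7, 399.3], 489)] [[734.0, -197.0], [739.0, 275.0], [560.0, 376.0], [521.0, 397.0]]
side green [([631.9, 225.5], 157), ([311.5, 354.1], 166), ([277.7, 374.2], 435), ([235.0, 408.3], 223)] [[158.0, -533.0], [435.0, 195.0], [448.0, 265.0], [451.0, 357.0]]
side blue [([227.0, 339.0], 374)] [[570.0, 270.0]]
```

```bash
cat > go.py <<'E'
import sys
from h import *
# go.py x y z yaw_deg : remaining turn about tool z, then shift in the tool frame after the turn
x,y,z,w=map(float,sys.argv[1:5]); S=state(); e=S["ee_rot"]
Rn=R.from_euler("xyz",e); Rt=R.from_euler("xyz",[np.pi,0,np.radians(w)])
print("t",S["time"],"tcp",S["tcp_pos"].round(4),"rpy",np.degrees(e).round(2),"F",S["ft_force"].round(1),"open",round(S["opening"],4),"gf",round(S["gripper_force"],1))
print("turn",(Rn.inv()*Rt).as_rotvec().round(4),"shift_after",(Rt.inv().apply(np.array([x,y,z])-S["tcp_pos"])).round(4))
E
python3 -m pendant '[[0,0,0,0,0,0.12],[0,0,0,0,0,0.12],[0,0,0,0,0,0.11]]' 1 ; python3 go.py .4575 -.265 .13 -1
```

```text
time: 2.2
tcp_pos: [0.2048, -0.5905, 0.2146]
ee_rot: [3.142, -0.0, -0.021]
ft_force: [-0.1, -0.1, -0.1]
opening: 0.0917
gripper_force: 0.0
t 2.2 tcp [ 0.2048 -0.5905  0.2146] rpy [180.   -0.   -1.2] F [-0.1 -0.1 -0.1] open 0.0917 gf 0.0
turn [ 0.     -0.     -0.0036] shift_after [ 0.247  -0.3299  0.0846]
```

```bash
python3 -m pendant '[[0.025,-0.033,0,0,0,0],[0.025,-0.033,0,0,0,0],[0.025,-0.033,0,0,0,0],[0.025,-0.033,0,0,0,0],[0.025,-0.033,0,0,0,0]]'>/dev/null;  python3 -m pendant '[[0.025,-0.033,0.017,0,0,0],[0.025,-0.033,0.017,0,0,0],[0.025,-0.033,0.017,0,0,0],[0.025,-0.033,0.017,0,0,0],[0.022,-0.033,0.017,0,0,0]]'>/dev/null;python3 -m pendant '[[0,0,0,0,0,0]]' >/dev/null; python3 go.py .4575 -.265 .058 -1
python3 - <<'E'
from h import *
t=cam("side"); cv2.imwrite("pics/a1.png",cv2.resize(t["img"][130:310,360:600],(800,600)))
E
```

```text
t 3.3 tcp [ 0.458  -0.2607  0.1276] rpy [-1.7987e+02  1.3000e-01 -7.3000e-01] F [-0.6 -1.2 -0.5] open 0.0923 gf 0.0
turn [-0.0023  0.0022  0.0047] shift_after [-0.0004  0.0044  0.0696]
```

View pics/a1.png

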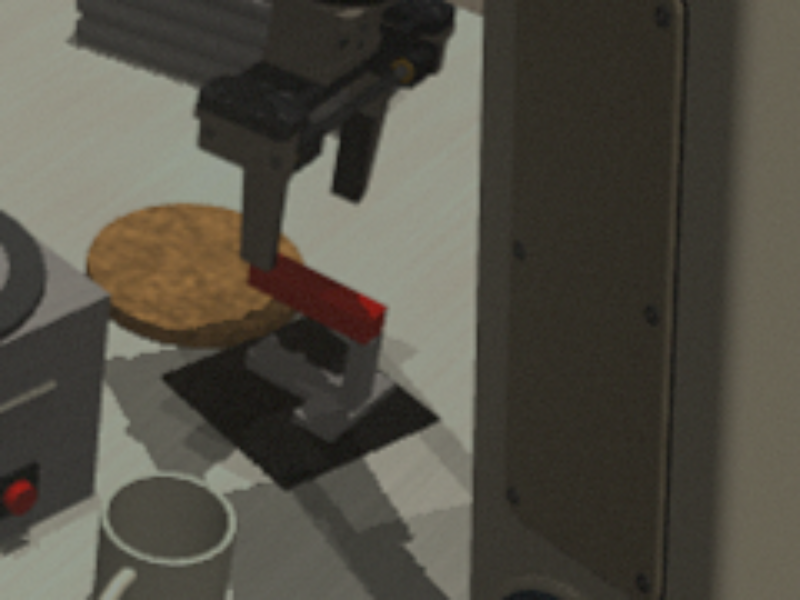

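The open fingers straddle the red bar at about (315,295) in the crop; descending and gripping.

```bash
python3 -m pendant '[[0,0.004,0.02,0,0,0],[0,0,0.02,0,0,0],[0,0,0.02,0,0,0],[0,0,0.01,0,0,0],[0,0,0,0,0,0]]'>/dev/null; python3 -m pendant '[[0,0,0,0,0,0],[0,0,0,0,0,0],[0,0,0,0,0,0],[0,0,0,0,0,0],[0,0,0,0,0,0]]' 0 40;python3 -m pendant '[[0,0,0,0,0,0],[0,0,0,0,0,0],[0,0,0,0,0,0],[0,0,0,0,0,0],[0,0,0,0,0,0]]'>/dev/null; python3 go.py .4575 -.265 .058 -1
```

```text
time: 4.35
tcp_pos: [0.4572, -0.2686, 0.06]
ee_rot: [3.141, -0.001, -0.016]
ft_force: [-0.3, -0.2, 0.1]
opening: 0.0539
gripper_force: 0.0
t 4.85 tcp [ 0.457  -0.2685  0.0595] rpy [-179.99    0.     -0.93] F [ 0.8  0.3 -0.7] open 0.0218 gf 39.8
turn [-0.0001  0.      0.0012] shift_after [ 0.0004 -0.0035  0.0015]
```

```bash
python3 -m pendant '[[0,0,-0.01,0,0,0],[0,0,-0.03,0,0,0],[0,0,-0.04,0,0,0],[0,0,-0.04,0,0,0],[0,0,-0.04,0,0,0]]'>/dev/null; python3 -m pendant '[[0,0,-0.04,0,0,0.11],[0,0,-0.02,0,0,0.11],[0,0,0,0,0,0.11],[0,0,0,0,0,0.11],[0,0,0,0,0,0]]'; python3 go.py .504 .014 .28 -26
```

```text
time: 5.85
tcp_pos: [0.4567, -0.2684, 0.2802]
ee_rot: [3.142, -0.0, -0.458]
ft_force: [-0.3, 0.3, -2.5]
opening: 0.0215
gripper_force: 39.8
t 5.85 tcp [ 0.4567 -0.2684  0.2802] rpy [ 1.7999e+02 -1.0000e-02 -2.6230e+01] F [-0.3  0.3 -2.5] open 0.0215 gf 39.8
turn [ 0.0001 -0.0003 -0.004 ] shift_after [-8.130e-02 -2.746e-01  2.000e-04]
```

```bash
python3 -m pendant '[[-0.012,-0.04,0,0,0,0],[-0.012,-0.04,0,0,0,0],[-0.012,-0.04,0,0,0,0],[-0.012,-0.04,0,0,0,0],[-0.012,-0.04,0,0,0,0]]'>/dev/null; python3 -m pendant '[[-0.012,-0.04,0,0,0,0],[-0.01,-0.035,0,0,0,0],[0,0,0.02,0,0,0],[0,0,0.02,0,0,0],[0,0,0,0,0,0]]'>/dev/null; python3 -m pendant '[[0,0,0,0,0,0]]'>/dev/null; python3 go.py .504 .014 .2335 -26
python3 - <<'E'
from h import *
t=cam("side"); f=lambda im:cv2.resize(im,(400,400),interpolation=cv2.INTER_CUBIC)
u=cam("top");cv2.imwrite("pics/a2.png",np.hstack([f(t["img"][130:290,250:410]),f(u["img"][165:305,270:410])]))
E
```

```text
t 6.95 tcp [0.5043 0.0144 0.2398] rpy [ 1.7997e+02  4.0000e-02 -2.6040e+01] F [-0.7 -0.7 -2. ] open 0.0216 gf 39.9
turn [ 0.0004  0.0008 -0.0007] shift_after [-0.0001  0.0005  0.0063]
```

View pics/a2.png

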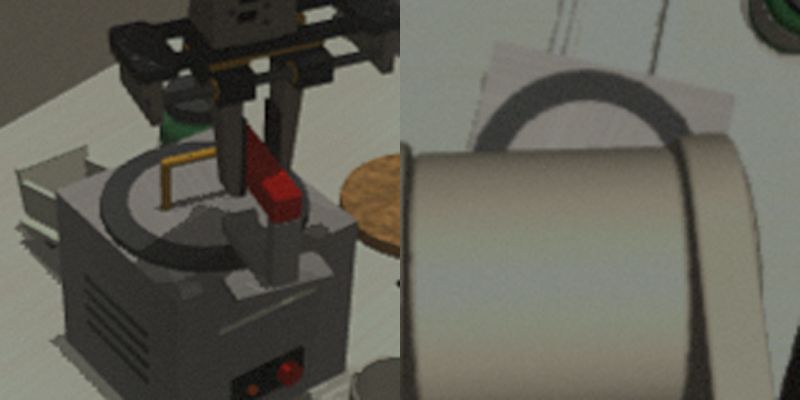

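Side view: lifter level over the warmer, rear bar end at crop (283,200); loop left post at (165,180). Checking in-hand offset by projection.

```bash
python3 - <<'E'
from h import *
s=cam("side"); S=state(); p=S["tcp_pos"]; Rr=R.from_euler("z",S["ee_rot"][2])
for dz in (.0555,.058):
  P=[p+Rr.apply([-.062,y,-dz+z]) for y,z in((.011,.084),(-.011,.084),(-.011,.062),(.011,.062))]
  print(dz,((proj(s,P)-[250,130])*2.5).round())
print("observed 264,183(ish) 298,177? 302,215 268,222")
# loop prediction
for yaw in(-25,-28,-31):
  c=np.array([.581,-.024,.208]); d=R.from_euler("z",yaw,degrees=True)
  print(yaw,((proj(s,[c+d.apply([0,.032,0]),c+d.apply([0,.032,-.042]),c])-[250,130])*2.5).round().tolist(), "obs post axis top 166,161 bottom 167,207")
E
```

```text
0.0555 [[275. 200.]
 [305. 192.]
 [303. 219.]
 [274. 226.]]
0.058 [[274. 203.]
 [305. 196.]
 [303. 222.]
 [273. 229.]]
observed 264,183(ish) 298,177? 302,215 268,222
-25 [[167.0, 165.0], [167.0, 210.0], [206.0, 155.0]] obs post axis top 166,161 bottom 167,207
-28 [[166.0, 164.0], [167.0, 208.0], [206.0, 155.0]] obs post axis top 166,161 bottom 167,207
-31 [[165.0, 162.0], [166.0, 207.0], [206.0, 155.0]] obs post axis top 166,161 bottom 167,207
```

```bash
python3 - <<'E'
from h import *
s=cam("side"); S=state(); p=S["tcp_pos"]; Rr=R.from_euler("z",S["ee_rot"][2])
x0,y0,k=300,165,8
im=cv2.resize(s["img"][y0:y0+75,x0:x0+100],(800,600),interpolation=cv2.INTER_CUBIC)
def line(P,c):
    q=((proj(s,P)-[x0,y0]+.5)*k).astype(int); cv2.polylines(im,[q.reshape(-1,1,2)],False,c,1)
L=lambda x,y,z:p+Rr.apply([x-.018,y,z-.0555])
a,b=.011,-.011
line([L(-.044,a,.084),L(-.044,b,.084),L(-.044,b,.062),L(-.044,a,.062),L(-.044,a,.084)],(0,255,0))
line([L(-.046,.037,.008),L(-.046,-.037,.008)],(0,255,255));line([L(-.046,.037,0.008),L(-.046,.037,0),L(-.046,-.037,0)],(0,255,255))
line([L(-.016,.037,.008),L(-.046,.037,.008)],(0,255,255))
c=np.array([.581,-.024,.208]); d=R.from_euler("z",-26,degrees=True)
line([c+d.apply([0,.032,-.042]),c+d.apply([0,.032,0]),c+d.apply([0,-.032,0])],(255,0,0))
cv2.imwrite("pics/a3.png",im)
E
```

```text
(no output)
```

View pics/a3.png

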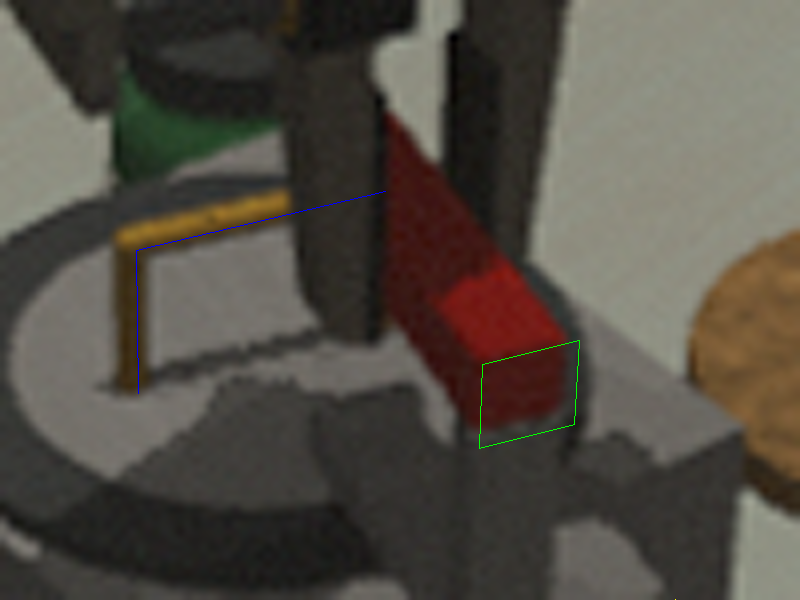

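Model and image agree to ~1 mm relative to each other (loop and lifter share the same small offset). Hooking in.

```bash
python3 -m pendant '[[0,0,0.006,0,0,0],[0.015,0,0,0,0,0],[0.02,0,0,0,0,0],[0.02,0,0,0,0,0],[0.015,0,0,0,0,0]]'; python3 -m pendant '[[0.009,0,0,0,0,0],[0,0,0,0,0,0],[0,0,0,0,0,0]]'>/dev/null; python3 go.py .5756 -.0214 .2335 -26
```

```text
time: 7.65
tcp_pos: [0.5693, -0.0174, 0.2336]
ee_rot: [-3.142, -0.001, -0.456]
ft_force: [-0.6, -0.4, -2.5]
opening: 0.0215
gripper_force: 39.9
t 7.95 tcp [ 0.575  -0.0203  0.2332] rpy [ 1.7998e+02  6.0000e-02 -2.6150e+01] F [-0.9  0.5 -3.1] open 0.0218 gf 39.9
turn [ 0.0003  0.0011 -0.0026] shift_after [ 0.001   0.0007 -0.0003]
```

```bash
python3 -m pendant '[[0,0,-0.008,0,0,0],[0,0,-0.006,0,0,0],[0,0,-0.004,0,0,0],[0,0,-0.004,0,0,0],[0,0,-0.004,0,0,0]]'; python3 -m pendant '[[0,0,-0.004,0,0,0],[0,0,-0.005,0,0,0],[0,0,-0.005,0,0,0],[0,0,0,0,0,0],[0,0,0,0,0,0]]'
python3 - <<'E'
from h import *
s=cam("side"); cv2.imwrite("pics/a4.png",cv2.resize(s["img"][130:280,240:440],(800,600)))
E
```

```text
time: 8.45
tcp_pos: [0.575, -0.0202, 0.2596]
ee_rot: [3.141, 0.001, -0.456]
ft_force: [0.2, 0.2, -6.4]
opening: 0.0218
gripper_force: 39.9
time: 8.95
tcp_pos: [0.5755, -0.0204, 0.2736]
ee_rot: [-3.142, -0.0, -0.456]
ft_force: [0.5, -0.2, -6.0]
opening: 0.0216
gripper_force: 39.9
```

View pics/a4.png

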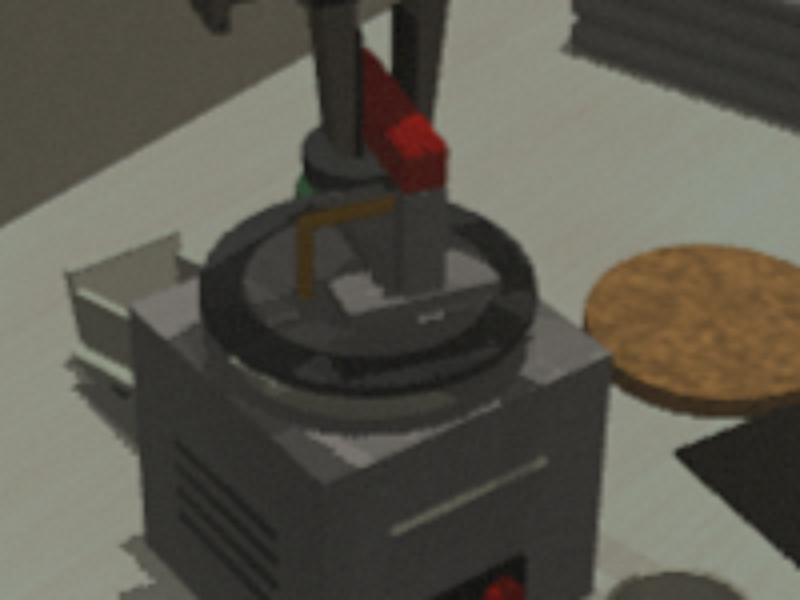

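Lid hangs level on the hook, rim clear of the warmer top; carrying it to the trivet.

```bash
python3 -m pendant '[[0,0,-0.01,0,0,0],[0,0,-0.012,0,0,0],[0,0,-0.008,0,0,0],[0.002,0.005,0,0,0,0],[0.004,0.01,0,0,0,0]]'>/dev/null
for i in 1 2 3; do python3 -m pendant '[[0.0063,0.015,0,0,0,0],[0.0063,0.015,0,0,0,0],[0.0063,0.015,0,0,0,0],[0.0063,0.015,0,0,0,0],[0.0063,0.015,0,0,0,0]]'>/dev/null; done
python3 -m pendant '[[0.0045,0.011,0,0,0,0],[0.003,0.008,0,0,0,0],[0.0015,0.004,0,0,0,0],[0,0,0,0,0,0],[0,0,0,0,0,0]]'>/dev/null; python3 go.py .5586 -.3104 .1165 -26
```

```text
t 11.5 tcp [ 0.558  -0.3042  0.3036] rpy [-1.7998e+02  1.0000e-02 -2.6130e+01] F [ 0.1 -0.2 -6.1] open 0.0218 gf 39.9
turn [-0.0004  0.0002 -0.0022] shift_after [0.0033 0.0052 0.1871]
```

```bash
python3 -m pendant '[[0.003,0.005,0.01,0,0,0],[0,0,0.02,0,0,0],[0,0,0.025,0,0,0],[0,0,0.025,0,0,0],[0,0,0.025,0,0,0]]'>/dev/null
python3 -m pendant '[[0,0,0.025,0,0,0],[0,0,0.02,0,0,0],[0,0,0.012,0,0,0],[0,0,0.006,0,0,0],[0,0,0,0,0,0]]'; python3 -m pendant '[[0,0,0.005,0,0,0],[0,0,0.005,0,0,0],[0,0,0.004,0,0,0],[0,0,0.004,0,0,0],[0,0,0,0,0,0]]'
python3 - <<'E'
from h import *
s=cam("side"); cv2.imwrite("pics/a5.png",cv2.resize(s["img"][130:280,350:550],(800,600)))
E
```

```text
time: 12.5
tcp_pos: [0.5583, -0.3103, 0.1351]
ee_rot: [-3.142, 0.001, -0.456]
ft_force: [-0.5, -1.6, -6.7]
opening: 0.0216
gripper_force: 39.9
time: 13.0
tcp_pos: [0.5581, -0.3103, 0.117]
ee_rot: [-3.142, 0.001, -0.456]
ft_force: [-0.3, -0.5, -6.4]
opening: 0.022
gripper_force: 39.9
```

View pics/a5.png

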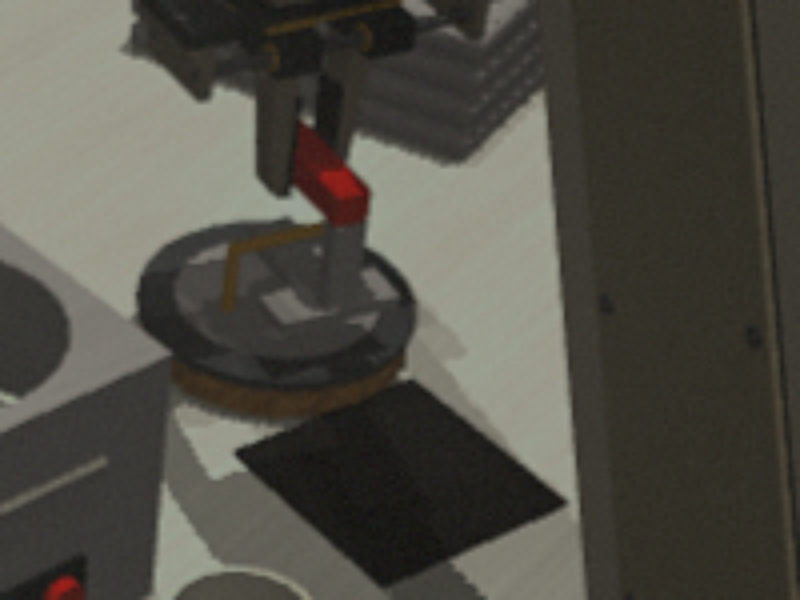

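Lid is centred just above the trivet; set down and withdraw.

```bash
python3 -m pendant '[[0,0,0.002,0,0,0],[0,0,0.002,0,0,0],[0,0,0,0,0,0]]'; python3 -m pendant '[[0,0,0.004,0,0,0],[0,0,0.005,0,0,0],[0,0,0.003,0,0,0],[0,0,0,0,0,0]]'
```

```text
time: 13.35
tcp_pos: [0.5587, -0.3107, 0.1138]
ee_rot: [3.142, -0.001, -0.456]
ft_force: [-0.3, 0.1, -2.9]
opening: 0.0215
gripper_force: 39.9
time: 13.75
tcp_pos: [0.558, -0.3103, 0.1008]
ee_rot: [-3.142, 0.001, -0.456]
ft_force: [0.4, 0.7, -3.3]
opening: 0.0214
gripper_force: 39.9
```

```bash
python3 -m pendant '[[-0.01,0,0,0,0,0],[-0.02,0,0,0,0,0],[-0.02,0,0,0,0,0],[-0.02,0,0,0,0,0],[-0.02,0,0,0,0,0]]'; python3 -m pendant '[[-0.02,0,-0.03,0,0,0],[0,0,-0.02,0,0,-0.12],[0,0,0,0,0,-0.12],[0,0,0,0,0,-0.12],[0,0,0,0,0,-0.08]]'>/dev/null;python3 -m pendant '[[0,0,0,0,0,0],[0,0,0,0,0,0]]'>/dev/null; python3 go.py .457 -.2685 .0595 -1
```

```text
time: 14.25
tcp_pos: [0.4763, -0.2702, 0.1017]
ee_rot: [3.142, 0.0, -0.456]
ft_force: [0.0, 0.5, -2.4]
opening: 0.0217
gripper_force: 39.9
t 14.95 tcp [ 0.4593 -0.2619  0.1517] rpy [-180.      0.     -1.07] F [-0.2  0.7 -2.9] open 0.0215 gf 39.9
turn [-0.      0.     -0.0013] shift_after [-0.0021  0.0067  0.0922]
```

```bash
python3 -m pendant '[[-0.002,0,0.02,0,0,0],[0,0,0.03,0,0,0],[0,0,0.022,0,0,0],[0,0,0.012,0,0,0],[0,0,0.004,0,0,0]]'; python3 -m pendant '[[0,0,0.003,0,0,0],[0,0,0.001,0,0,0],[0,0,0,0,0,0]]'; python3 -m pendant '[[0,0,0,0,0,0],[0,0,0,0,0,0],[0,0,0,0,0,0],[0,0,0,0,0,0],[0,0,0,0,0,0]]' 1; python3 -m pendant '[[0,0,-0.03,0,0,0],[0,0,-0.04,0,0,0],[0,0,-0.05,0,0,0],[0,0,-0.05,0,0,0],[0,0,-0.04,0,0,0]]'; python3 -m pendant '[[0,0,0,0,0,0],[0,0,0,0,0,0]]'>/dev/null
python3 - <<'E'
from m import *
t=cam("top"); s=cam("side")
cv2.imwrite("pics/b1.png",np.hstack([cv2.resize(t["img"][120:360,140:480],(570,400)),cv2.resize(s["img"][170:280,380:500],(230,211)) if 0 else cv2.resize(s["img"][150:400,250:390],(224,400))]))
for n,cm in(("top",t),("side",s)):
    for c,L in discs(cm,n).items(): print(n,c,L,[(atz(cm,p,.05)*1000).round(0)[:2].tolist() for p,a in L])
E
python3 go.py .566 .278 .2 30
```

```text
time: 15.45
tcp_pos: [0.457, -0.2616, 0.0625]
ee_rot: [-3.141, 0.002, -0.017]
ft_force: [-0.1, -0.1, -3.0]
opening: 0.0218
gripper_force: 39.9
time: 15.75
tcp_pos: [0.4582, -0.2623, 0.0603]
ee_rot: [3.141, -0.001, -0.016]
ft_force: [-0.1, -0.8, -2.3]
opening: 0.0215
gripper_force: 39.9
time: 16.25
tcp_pos: [0.4577, -0.2621, 0.0597]
ee_rot: [3.141, -0.0, -0.016]
ft_force: [0.9, -0.8, 0.7]
opening: 0.0598
gripper_force: 0.0
time: 16.75
tcp_pos: [0.4579, -0.2621, 0.2727]
ee_rot: [3.141, -0.002, -0.016]
ft_force: [0.9, -1.3, -0.6]
opening: 0.0918
gripper_force: 0.0
top yellow [([185.4, 171.0], 480), ([466.6, 243.1], 96), ([146.2, 250.5], 318)] [[732.0, 299.0], [569.0, -323.0], [555.0, 381.0]]
top green [([159.7, 295.8], 124), ([195.6, 302.3], 300), ([233.9, 303.0], 126), ([590.6, 418.3], 104)] [[457.0, 349.0], [443.0, 270.0], [442.0, 187.0], [167.0, -611.0]]
top blue [([194.1, 245.7], 304)] [[566.0, 275.0]]
side yellow [([419.8, 191.5], 132), ([166.6, 296.0], 2102), ([182.4, 378.5], 476), ([186.9, 399.2], 494)] [[579.0, -334.0], [738.0, 275.0], [560.0, 376.0], [521.0, 397.0]]
side green [([311.5, 354.1], 166), ([277.7, 374.2], 437), ([235.0, 408.3], 221)] [[435.0, 195.0], [448.0, 265.0], [451.0, 357.0]]
side blue [([227.0, 339.0], 373)] [[570.0, 270.0]]
t 17.05 tcp [ 0.4568 -0.2616  0.2681] rpy [-1.7994e+02  1.2000e-01 -9.3000e-01] F [ 0.4 -0.3 -0.5] open 0.092 gf 0.0
turn [-0.0016  0.0017 -0.5398] shift_after [ 0.3643 -0.4127  0.0681]
```

View pics/b1.png

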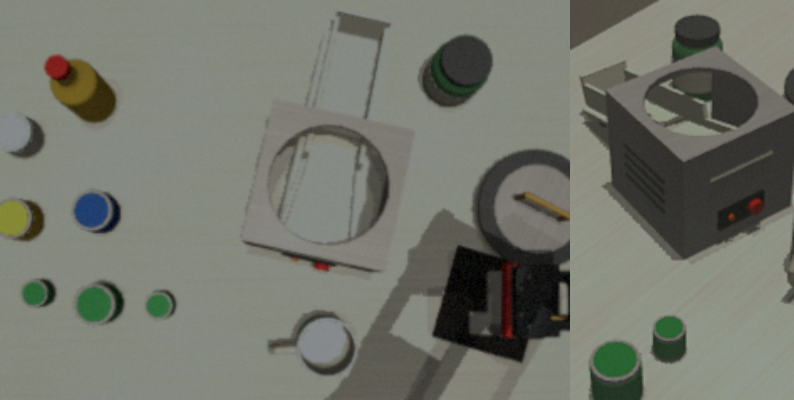

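Mouth is clear now: hole at top pixel ≈ (335.6,230.4), lane pointing up; lifter stands on the pad, lid on the trivet, tins unchanged. Going for yellow first.

```bash
python3 -m pendant '[[0,0,0,0,0,0.11],[0,0,0,0,0,0.106],[-0.001,-0.015,0,0,0,0],[-0.002,-0.03,0,0,0,0],[-0.003,-0.038,0,0,0,0]]' 1 >/dev/null
for i in 1 2 3; do python3 -m pendant '[[-0.0031,-0.038,0,0,0,0],[-0.0031,-0.038,0,0,0,0],[-0.0031,-0.038,0,0,0,0],[-0.0031,-0.038,0,0,0,0],[-0.0031,-0.036,0,0,0,0]]'>/dev/null; done; python3 -m pendant '[[0,0,0.03,0,0,0],[0,0,0.04,0,0,0],[0,0,0,0,0,0],[0,0,0,0,0,0]]'>/dev/null
python3 - <<'E'
from m import *
s=cam("side");print(atz(s,(335,230),.158).shape)
for c,L in discs(s,"side").items(): print(c,L,[(atz(s,p,.056)*1000).round(0)[:2].tolist() for p,a in L])
t=cam("top"); print(atz(t,(335.6,230.4),.158))
E
python3 go.py .555 .379 .11 -13.4
```

```text
(3,)
yellow [([420.2, 190.2], 115), ([159.7, 272.5], 209), ([168.8, 304.3], 1574), ([182.4, 378.6], 480), ([187.1, 399.1], 503)] [[576.0, -332.0], [797.0, 247.0], [711.0, 289.0], [555.0, 378.0], [517.0, 398.0]]
green [([311.5, 354.1], 167), ([234.9, 408.4], 209)] [[431.0, 199.0], [447.0, 359.0]]
blue [([227.0, 339.0], 374)] [[565.0, 273.0]]
[ 0.58536716 -0.02644323  0.158     ]
t 19.55 tcp [0.556  0.3803 0.2013] rpy [-1.7991e+02 -7.0000e-02 -1.3260e+01] F [0.2 0.3 0.3] open 0.0921 gf 0.0
turn [-0.0015 -0.0013  0.0025] shift_after [-0.0007  0.0015  0.0913]
```

```bash
python3 -m pendant '[[0,0.0015,0.03,0,0,0],[0,0,0.04,0,0,0],[0,0,0.04,0,0,0],[0,0,0.035,0,0,0],[0,0,0.02,0,0,0]]'>/dev/null; python3 -m pendant '[[0,0,0.011,0,0,0],[0,0,0,0,0,0]]'; python3 -m pendant '[[0,0,0,0,0,0],[0,0,0,0,0,0],[0,0,0,0,0,0],[0,0,0,0,0,0],[0,0,0,0,0,0]]' 0 25;python3 -m pendant '[[0,0,0,0,0,0],[0,0,0,0,0,0]]'; python3 -m pendant '[[0,0,-0.02,0,0,0],[0,0,-0.04,0,0,0],[0,0,-0.05,0,0,0],[0,0,-0.05,0,0,0],[0,0,-0.05,0,0,0]]'; python3 go.py .5853 -.0268 .235 -13.4
```

```text
time: 20.25
tcp_pos: [0.5554, 0.3783, 0.0237]
ee_rot: [-3.142, 0.0, -0.232]
ft_force: [-0.3, 0.4, 0.4]
opening: 0.0922
gripper_force: 0.0
time: 20.75
tcp_pos: [0.5553, 0.3784, 0.0241]
ee_rot: [-3.141, -0.0, -0.232]
ft_force: [-1.1, 1.9, 1.6]
opening: 0.0536
gripper_force: 1.5
time: 20.95
tcp_pos: [0.5553, 0.3784, 0.0241]
ee_rot: [-3.141, -0.0, -0.232]
ft_force: [-0.7, -0.8, 5.0]
opening: 0.0539
gripper_force: 25.0
time: 21.45
tcp_pos: [0.5546, 0.3779, 0.235]
ee_rot: [3.141, 0.001, -0.232]
ft_force: [1.1, 0.3, -1.6]
opening: 0.0535
gripper_force: 25.0
t 21.45 tcp [0.5546 0.3779 0.235 ] rpy [ 1.7995e+02  4.0000e-02 -1.3300e+01] F [ 1.1  0.3 -1.6] open 0.0535 gf 25.0
turn [0.0008 0.0007 0.0017] shift_after [ 0.1237  0.3865 -0.    ]
```

```bash
for i in 1 2; do python3 -m pendant '[[0.011,0.035,0,0,0,0],[0.011,0.035,0,0,0,0],[0.011,0.035,0,0,0,0],[0.011,0.035,0,0,0,0],[0.011,0.035,0,0,0,0]]'>/dev/null; done;  python3 -m pendant '[[0.0137,0.0365,0,0,0,0],[0,0,0,0,0,0],[0,0,0,0,0,0],[0,0,0,0,0,0]]'; python3 go.py .5853 -.0268 .123 -13.4
python3 - <<'E'
from h import *
s=cam("side"); t=cam("top"); cv2.imwrite("pics/b2.png",np.hstack([cv2.resize(s["img"][150:300,250:410],(427,400)),cv2.resize(t["img"][160:300,265:405],(373,400))]))
E
```

```text
time: 22.85
tcp_pos: [0.5862, -0.0255, 0.2332]
ee_rot: [-3.141, 0.001, -0.232]
ft_force: [0.1, 0.1, -2.2]
opening: 0.0537
gripper_force: 25.0
t 22.85 tcp [ 0.5862 -0.0255  0.2332] rpy [-1.7998e+02  4.0000e-02 -1.3290e+01] F [ 0.1  0.1 -2.2] open 0.0537 gf 25.0
turn [-0.0003  0.0008  0.0019] shift_after [-0.0006  0.0015  0.1102]
```

View pics/b2.png

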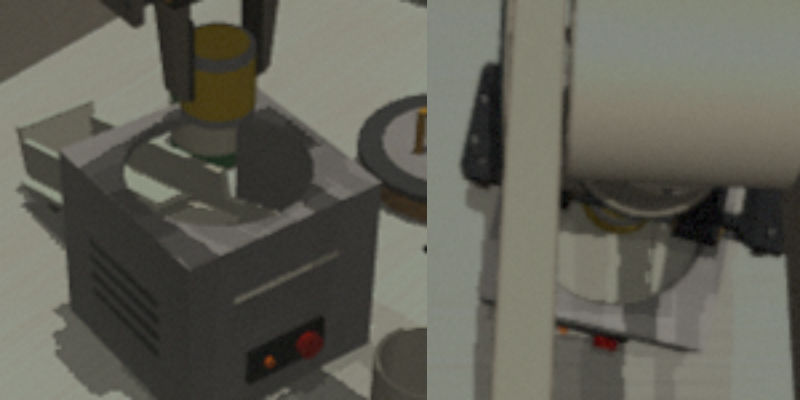

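Tin is centred above the mouth; lower it.

```bash
python3 -m pendant '[[0,0.0015,0.02,0,0,0],[0,0,0.03,0,0,0],[0,0,0.03,0,0,0],[0,0,0.02,0,0,0],[0,0,0.004,0,0,0]]'; python3 -m pendant '[[0,0,0.002,0,0,0],[0,0,0.002,0,0,0],[0,0,0,0,0,0]]'
```

```text
time: 23.45
tcp_pos: [0.5844, -0.0266, 0.1272]
ee_rot: [3.141, 0.004, -0.231]
ft_force: [0.7, 0.1, -1.6]
opening: 0.0537
gripper_force: 25.0
time: 23.75
tcp_pos: [0.5868, -0.0276, 0.1265]
ee_rot: [-3.141, -0.001, -0.232]
ft_force: [-0.1, 0.3, -1.7]
opening: 0.0536
gripper_force: 25.0
```

```bash
python3 -m pendant '[[0,0,0.002,0,0,0],[0,0,0.002,0,0,0],[0,0,0,0,0,0]]'; python3 -m pendant '[[0,0,0,0,0,0],[0,0,0,0,0,0],[0,0,0,0,0,0],[0,0,0,0,0,0]]' 0.72
```

```text
time: 24.05
tcp_pos: [0.5862, -0.0278, 0.1216]
ee_rot: [-3.142, -0.0, -0.232]
ft_force: [-0.8, 0.6, -1.4]
opening: 0.0535
gripper_force: 25.0
time: 24.45
tcp_pos: [0.5863, -0.0278, 0.1217]
ee_rot: [-3.142, -0.0, -0.232]
ft_force: [0.1, -0.4, -0.1]
opening: 0.0658
gripper_force: 0.0
```

```bash
python3 -m pendant '[[0,0,0,0,0,0],[0,0,0,0,0,0],[0,0,0,0,0,0],[0,0,0,0,0,0],[0,0,0,0,0,0]]'>/dev/null;  python3 -m pendant '[[0,0,-0.02,0,0,0],[0,0,-0.03,0,0,0],[0,0,-0.04,0,0,0],[0,0,-0.03,0,0,0],[0,-0.03,-0.01,0,0,-0.14]]'>/dev/null; python3 -m pendant '[[-0.003,-0.035,0,0,0,-0.145],[-0.008,-0.033,0,0,0,-0.145],[-0.013,-0.03,0,0,0,-0.145],[-0.018,-0.03,0,0,0,-0.145],[0,0,0,0,0,0]]' 1 >/dev/null
python3 - <<'E'
from m import *
for n in("top","side"):
    s=cam(n)
    for c,L in discs(s,n).items(): print(n,c,[(p,a,(atz(s,p,.056)*1000).round(0)[:2].tolist()) for p,a in L])
    print([(np.round(d["at"]),d["conf"]) for d in masks_of("tin_yellow",n)])
    if n=="top": cv2.imwrite("pics/b3.png",cv2.resize(s["img"][110:350,130:450],(800,600)))
E
python3 go.py .4437 .2683 .2 30
```

```text
top yellow [([356.5, 137.5], 272, [805.0, -81.0]), ([352.4, 152.5], 236, [771.0, -72.0]), ([185.4, 171.1], 490, [730.0, 297.0]), ([466.7, 243.1], 96, [568.0, -321.0])]
top green [([195.4, 303.5], 260, [441.0, 269.0]), ([233.3, 304.4], 90, [439.0, 187.0]), ([582.5, 417.5], 421, [173.0, -587.0])]
top blue []
[(array([354., 143.]), 0.95), (array([437., 303.]), 0.65), (array([148., 188.]), 0.41)]
side yellow [([422.4, 189.6], 105, [574.0, -337.0]), ([166.6, 296.0], 2102, [733.0, 278.0])]
side green [([311.8, 355.5], 122, [429.0, 201.0]), ([277.7, 374.2], 438, [444.0, 268.0]), ([235.0, 408.3], 221, [447.0, 359.0])]
side blue [([227.0, 339.0], 373, [565.0, 273.0])]
[(array([144., 353.]), 0.79)]
t 26.15 tcp [0.5387 0.1176 0.2518] rpy [ 1.7997e+02 -4.0000e-02  2.7830e+01] F [-0.   0.7  0.2] open 0.092 gf 0.0
turn [ 0.0005 -0.0006 -0.0379] shift_after [-0.0069 -0.178   0.0518]
```

View pics/b3.png

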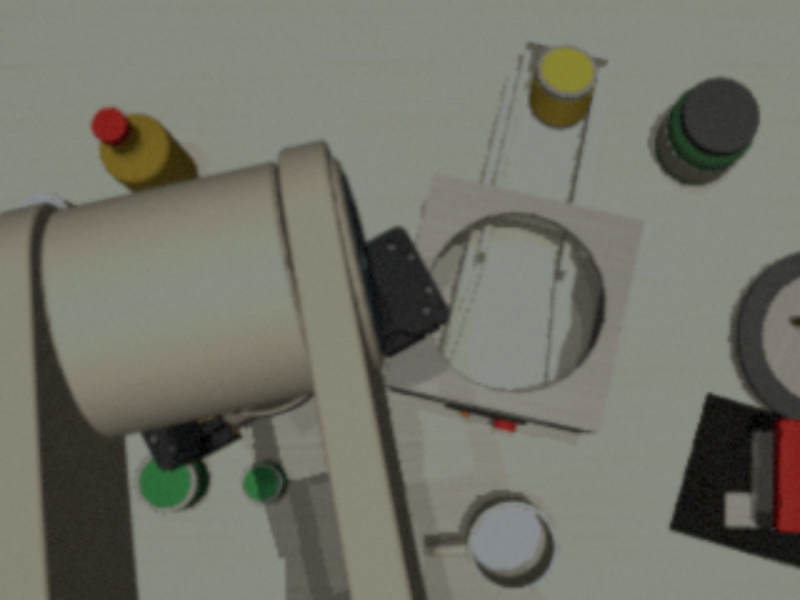

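Yellow stands upright at the stop (565,70 in the crop). Next green, still at (0.444, 0.268).

```bash
python3 -m pendant '[[-0.001,-0.036,0,0,0,-0.038],[-0.002,-0.036,0,0,0,0],[-0.002,-0.036,0.01,0,0,0],[-0.002,-0.035,0.02,0,0,0],[0,-0.034,0.03,0,0,0]]'>/dev/null; python3 -m pendant '[[0,0,0.02,0,0,0],[0,0,0,0,0,0],[0,0,0,0,0,0]]'>/dev/null;python3 go.py .4437 .2683 .025 30
```

```text
t 26.95 tcp [0.4451 0.2679 0.1718] rpy [1.7999e+02 2.0000e-02 3.0040e+01] F [-0.8  0.3  1. ] open 0.0918 gf 0.0
turn [0.0003 0.0003 0.0006] shift_after [-0.001  -0.0011  0.1468]
```

```bash
python3 -m pendant '[[-0.001,-0.001,0.03,0,0,0],[0,0,0.04,0,0,0],[0,0,0.04,0,0,0],[0,0,0.025,0,0,0],[0,0,0.012,0,0,0]]'>/dev/null; python3 -m pendant '[[0,0,0,0,0,0],[0,0,0,0,0,0]]';python3 -m pendant '[[0,0,0,0,0,0],[0,0,0,0,0,0],[0,0,0,0,0,0],[0,0,0,0,0,0],[0,0,0,0,0,0]]' 0 25 >/dev/null;python3 -m pendant '[[0,0,0,0,0,0],[0,0,0,0,0,0]]'; python3 -m pendant '[[0,0,-0.02,0,0,0],[0,0,-0.04,0,0,0],[0,0,-0.05,0,0,0],[0,0,-0.05,0,0,0],[0,0,-0.05,0,0,0]]'; python3 -m pendant '[[0,0,0,0,0,0.145],[0,0,0,0,0,0.145],[0,0,0,0,0,0.145],[0,0,0,0,0,0.145],[0,0,0,0,0,0.145]]'>/dev/null;python3 -m pendant '[[0,0,0,0,0,0.033],[0,0,0,0,0,0]]'; python3 go.py .5853 -.0268 .235 -13.4
```

```text
time: 27.65
tcp_pos: [0.4443, 0.269, 0.0259]
ee_rot: [-3.142, -0.002, 0.525]
ft_force: [0.7, 0.0, 0.6]
opening: 0.0921
gripper_force: 0.0
time: 28.35
tcp_pos: [0.443, 0.2688, 0.0248]
ee_rot: [3.141, -0.0, 0.526]
ft_force: [-0.5, -0.8, 5.2]
opening: 0.0538
gripper_force: 25.0
time: 28.85
tcp_pos: [0.4421, 0.2685, 0.2362]
ee_rot: [-3.141, 0.001, 0.526]
ft_force: [1.1, 0.4, -2.2]
opening: 0.0536
gripper_force: 25.0
time: 29.55
tcp_pos: [0.4424, 0.2686, 0.2341]
ee_rot: [3.141, 0.001, -0.233]
ft_force: [-1.1, -0.4, -1.0]
opening: 0.0539
gripper_force: 25.0
t 29.55 tcp [0.4424 0.2686 0.2341] rpy [ 1.7997e+02  5.0000e-02 -1.3320e+01] F [-1.1 -0.4 -1. ] open 0.0539 gf 25.0
turn [0.0006 0.0008 0.0014] shift_after [ 0.2074  0.2543 -0.0009]
```

```bash
python3 -m pendant '[[0.0207,0.0254,0,0,0,0],[0.0207,0.0254,0,0,0,0],[0.0207,0.0254,0,0,0,0],[0.0207,0.0254,0,0,0,0],[0.0207,0.0254,0,0,0,0]]'>/dev/null;python3 -m pendant '[[0.0207,0.0254,0,0,0,0],[0.0207,0.0254,0,0,0,0],[0.0207,0.0254,0,0,0,0],[0.0207,0.0254,0,0,0,0],[0.0207,0.0254,0,0,0,0]]'>/dev/null;  python3 -m pendant '[[0,0,0,0,0,0],[0,0,0,0,0,0],[0,0,0,0,0,0],[0,0,0,0,0,0]]'>/dev/null; python3 go.py .5858 -.0272 .122 -13.4
```

```text
t 30.95 tcp [ 0.5854 -0.0251  0.2345] rpy [-1.7999e+02  2.0000e-02 -1.3220e+01] F [-0.1  0.2 -1.1] open 0.0537 gf 25.0
turn [-0.0001  0.0004  0.0031] shift_after [0.0009 0.0019 0.1125]
```

```bash
python3 -m pendant '[[0.001,0.002,0.02,0,0,0],[0,0,0.03,0,0,0],[0,0,0.03,0,0,0],[0,0,0.02,0,0,0],[0,0,0.006,0,0,0]]'>/dev/null; python3 -m pendant '[[0,0,0.003,0,0,0],[0,0,0.002,0,0,0],[0,0,0,0,0,0]]'; python3 -m pendant '[[0,0,0,0,0,0],[0,0,0,0,0,0],[0,0,0,0,0,0],[0,0,0,0,0,0]]' 0.72;python3 -m pendant '[[0,0,0,0,0,0],[0,0,0,0,0,0],[0,0,0,0,0,0],[0,0,0,0,0,0],[0,0,0,0,0,0]]'>/dev/null;  python3 -m pendant '[[0,0,-0.02,0,0,0],[0,0,-0.03,0,0,0],[0,0,-0.04,0,0,0],[0,0,-0.03,0,0,0],[0,-0.03,-0.01,0,0,0]]'>/dev/null; python3 -m pendant '[[0,-0.035,0,0,0,0],[0,-0.035,0,0,0,0],[0,-0.035,0,0,0,0],[0,-0.03,0,0,0,0],[0,0,0,0,0,0]]' 1 >/dev/null
python3 - <<'E'
from m import *
for n in("top","side"):
    s=cam(n)
    for c,L in discs(s,n).items(): print(n,c,[(p,a,(atz(s,p,.056)*1000).round(0)[:2].tolist()) for p,a in L])
    if n=="top": cv2.imwrite("pics/b4.png",cv2.resize(s["img"][110:350,130:450],(800,600)))
E
python3 go.py .5655 .2733 .2 -13.4
```

```text
time: 31.75
tcp_pos: [0.587, -0.0281, 0.1245]
ee_rot: [-3.141, -0.001, -0.232]
ft_force: [-0.1, -0.1, -0.8]
opening: 0.0537
gripper_force: 25.0
time: 32.15
tcp_pos: [0.5865, -0.0283, 0.1239]
ee_rot: [-3.141, -0.001, -0.232]
ft_force: [0.4, -0.6, 0.0]
opening: 0.0662
gripper_force: 0.0
top yellow [([353.6, 136.9], 275, [807.0, -75.0]), ([467.1, 243.3], 102, [568.0, -322.0])]
top green [([352.2, 158.2], 264, [758.0, -71.0]), ([582.6, 417.5], 419, [173.0, -587.0])]
top blue [([194.1, 245.7], 303, [565.0, 273.0])]
side yellow [([422.7, 189.7], 107, [573.0, -337.0]), ([271.3, 192.3], 71, [831.0, -94.0]), ([270.8, 201.9], 71, [805.0, -66.0]), ([166.6, 296.0], 2102, [733.0, 278.0])]
side green [([288.2, 195.5], 93, [793.0, -111.0]), ([311.4, 354.3], 159, [431.0, 200.0]), ([235.0, 408.2], 221, [447.0, 359.0])]
side blue [([227.0, 339.0], 374, [565.0, 273.0])]
t 33.75 tcp [0.6241 0.1326 0.2533] rpy [ 1.7997e+02  2.0000e-02 -1.3220e+01] F [ 0.4 -0.5 -0.3] open 0.0919 gf 0.0
turn [0.0006 0.0004 0.0031] shift_after [-0.0896 -0.1233  0.0533]
```

View pics/b4.png

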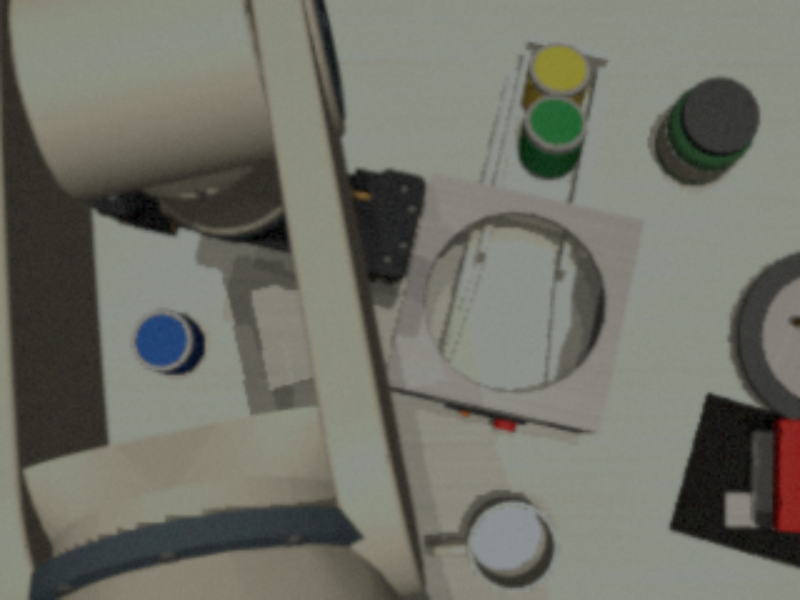

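Yellow and green queue upright in the lane; blue still at (0.5655, 0.2733).

```bash
python3 -m pendant '[[-0.018,-0.025,0,0,0,0],[-0.018,-0.025,0.01,0,0,0],[-0.018,-0.025,0.02,0,0,0],[-0.018,-0.025,0.02,0,0,0],[-0.0176,-0.0233,0.02,0,0,0]]'>/dev/null; python3 -m pendant '[[0,0,0,0,0,0],[0,0,0,0,0,0],[0,0,0,0,0,0]]'>/dev/null;python3 - <<'E'
from m import *
s=cam("side"); print([(p,a,(atz(s,p,.056)*1000).round(0)[:2].tolist()) for p,a in discs(s,"side")["blue"]])
E
python3 go.py .5655 .2733 .025 -13.4
```

```text
[]
t 34.6 tcp [0.5666 0.2718 0.1846] rpy [-1.7996e+02 -8.0000e-02 -1.3380e+01] F [-0.6 -0.5 -0.3] open 0.0921 gf 0.0
turn [-0.0007 -0.0014  0.0003] shift_after [-0.0014 -0.0012  0.1596]
```

```bash
python3 -m pendant '[[-0.001,-0.001,0.03,0,0,0],[0,0,0.04,0,0,0],[0,0,0.04,0,0,0],[0,0,0.035,0,0,0],[0,0,0.014,0,0,0]]'>/dev/null; python3 -m pendant '[[0,0,0,0,0,0],[0,0,0,0,0,0]]';python3 -m pendant '[[0,0,0,0,0,0],[0,0,0,0,0,0],[0,0,0,0,0,0],[0,0,0,0,0,0],[0,0,0,0,0,0]]' 0 25 >/dev/null;python3 -m pendant '[[0,0,0,0,0,0],[0,0,0,0,0,0]]'; python3 -m pendant '[[0,0,-0.02,0,0,0],[0,0,-0.04,0,0,0],[0,0,-0.05,0,0,0],[0,0,-0.05,0,0,0],[0,0,-0.05,0,0,0]]'; python3 go.py .5853 -.0268 .235 -13.4
```

```text
time: 35.3
tcp_pos: [0.5661, 0.2742, 0.0261]
ee_rot: [-3.14, -0.002, -0.233]
ft_force: [0.4, -0.5, 0.4]
opening: 0.092
gripper_force: 0.0
time: 36.0
tcp_pos: [0.5648, 0.2742, 0.0249]
ee_rot: [-3.142, -0.0, -0.232]
ft_force: [-1.6, -0.5, 5.3]
opening: 0.0533
gripper_force: 25.0
time: 36.5
tcp_pos: [0.5642, 0.2739, 0.2361]
ee_rot: [3.141, 0.001, -0.232]
ft_force: [0.5, 0.1, -1.9]
opening: 0.0535
gripper_force: 25.0
t 36.5 tcp [0.5642 0.2739 0.2361] rpy [ 1.7997e+02  4.0000e-02 -1.3300e+01] F [ 0.5  0.1 -1.9] open 0.0535 gf 25.0
turn [0.0005 0.0007 0.0017] shift_after [0.0902 0.2876 0.0011]
```

```bash
python3 -m pendant '[[0.009,0.029,0,0,0,0],[0.009,0.029,0,0,0,0],[0.009,0.029,0,0,0,0],[0.009,0.029,0,0,0,0],[0.009,0.029,0,0,0,0]]'>/dev/null;python3 -m pendant '[[0.009,0.029,0,0,0,0],[0.009,0.029,0,0,0,0],[0.009,0.029,0,0,0,0],[0.009,0.029,0,0,0,0],[0.01,0.0282,0,0,0,0]]'>/dev/null;  python3 -m pendant '[[0,0,0,0,0,0],[0,0,0,0,0,0],[0,0,0,0,0,0],[0,0,0,0,0,0]]'>/dev/null; python3 go.py .5858 -.0272 .122 -13.4
```

```text
t 37.9 tcp [ 0.5866 -0.0272  0.2345] rpy [-1.7999e+02  2.0000e-02 -1.3240e+01] F [-0.6 -0.3 -0.5] open 0.0535 gf 25.0
turn [-0.0002  0.0003  0.0027] shift_after [-0.0008  0.0002  0.1125]
```

```bash
python3 -m pendant '[[0,0,0.02,0,0,0],[0,0,0.03,0,0,0],[0,0,0.03,0,0,0],[0,0,0.02,0,0,0],[0,0,0.006,0,0,0]]'>/dev/null; python3 -m pendant '[[0,0,0.003,0,0,0],[0,0,0.002,0,0,0],[0,0,0,0,0,0]]'; python3 -m pendant '[[0,0,0,0,0,0],[0,0,0,0,0,0],[0,0,0,0,0,0],[0,0,0,0,0,0]]' 0.72;python3 -m pendant '[[0,0,0,0,0,0],[0,0,0,0,0,0],[0,0,0,0,0,0],[0,0,0,0,0,0],[0,0,0,0,0,0]]'>/dev/null;  python3 -m pendant '[[0,0,-0.02,0,0,0],[0,0,-0.03,0,0,0],[0,0,-0.04,0,0,0],[0,0,-0.03,0,0,0],[-0.02,0.03,-0.01,0,0,0]]'>/dev/null; python3 -m pendant '[[-0.02,0.035,0,0,0,-0.1],[-0.02,0.035,0,0,0,-0.115],[-0.02,0.035,0,0,0,0],[-0.01,0.03,0,0,0,0],[0,0,0,0,0,0]]' 1 >/dev/null;python3 -m pendant '[[0,0,0,0,0,0],[0,0,0,0,0,0]]'>/dev/null
python3 - <<'E'
from m import *
for n in("top","side"):
    s=cam(n)
    for c,L in discs(s,n).items(): print(n,c,[(p,a,(atz(s,p,.056)*1000).round(0)[:2].tolist()) for p,a in L])
    if n=="top": cv2.imwrite("pics/b5.png",cv2.resize(s["img"][110:350,200:520],(800,600)))
E
python3 go.py .4577 -.2621 .0595 -0.9
```

```text
time: 38.7
tcp_pos: [0.5875, -0.0281, 0.1245]
ee_rot: [-3.141, -0.001, -0.232]
ft_force: [0.2, -0.0, -2.1]
opening: 0.0532
gripper_force: 25.0
time: 39.1
tcp_pos: [0.587, -0.0283, 0.1239]
ee_rot: [-3.141, -0.001, -0.232]
ft_force: [-1.0, 0.3, -0.9]
opening: 0.0663
gripper_force: 0.0
top yellow [([353.7, 136.9], 275, [807.0, -75.0]), ([185.4, 171.0], 478, [730.0, 297.0])]
top green [([352.2, 158.2], 267, [758.0, -71.0]), ([159.7, 295.8], 124, [457.0, 347.0]), ([233.9, 303.0], 125, [442.0, 186.0]), ([613.8, 419.9], 69, [160.0, -668.0])]
top blue [([347.4, 179.9], 287, [709.0, -60.0])]
side yellow [([419.9, 188.5], 81, [581.0, -337.0]), ([274.1, 191.4], 111, [829.0, -101.0]), ([270.9, 201.9], 70, [804.0, -67.0]), ([166.6, 296.0], 2099, [733.0, 278.0])]
side green [([288.1, 195.4], 94, [793.0, -111.0]), ([311.5, 354.0], 167, [432.0, 199.0]), ([235.0, 408.3], 219, [447.0, 359.0])]
side blue []
t 40.9 tcp [ 0.4778 -0.1779  0.2535] rpy [-179.99    0.     -0.92] F [-0.   0.3  0.1] open 0.0922 gf 0.0
turn [-0.0003  0.0001 -0.0003] shift_after [-0.0187  0.0845  0.194 ]
```

View pics/b5.png

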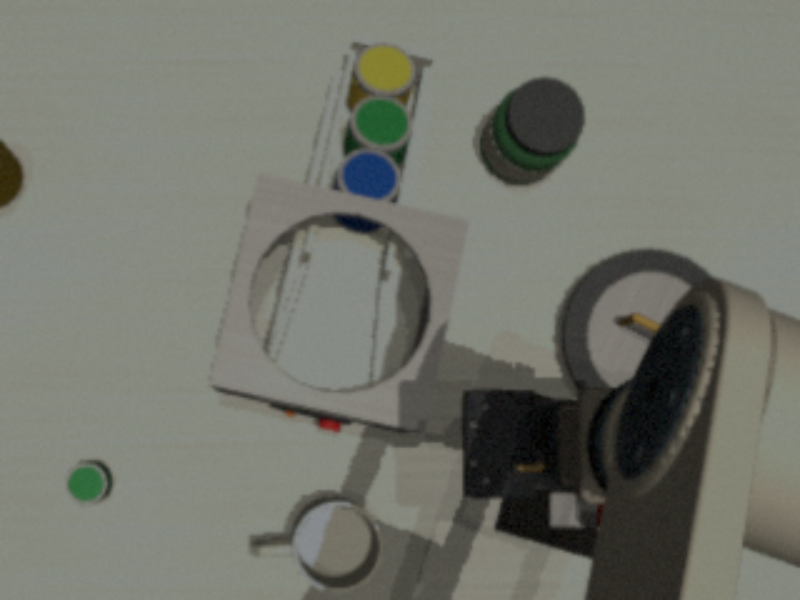

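Yellow, green and blue are queued in order. Now fetch the lifter.

```bash
python3 -m pendant '[[-0.005,0.025,0,0,0,0],[-0.006,0.03,0,0,0,0],[-0.0077,0.0295,0.02,0,0,0],[0,0,0.03,0,0,0],[0,0,0,0,0,0]]'>/dev/null; python3 -m pendant '[[0,0,0.02,0,0,0],[0,0,0,0,0,0],[0,0,0,0,0,0]]'>/dev/null; python3 go.py .4577 -.2621 .0595 -0.9
```

```text
t 41.7 tcp [ 0.4577 -0.2624  0.1845] rpy [-179.99   -0.     -0.92] F [-1.1 -0.  -0.3] open 0.0921 gf 0.0
turn [-0.0001 -0.     -0.0003] shift_after [-0.     -0.0003  0.125 ]
```

Then grip, lift to z≈0.155, and turn to −26.1°.

```bash
python3 -m pendant '[[0,0,0.03,0,0,0],[0,0,0.04,0,0,0],[0,0,0.03,0,0,0],[0,0,0.02,0,0,0],[0,0,0.005,0,0,0]]'>/dev/null; python3 -m pendant '[[0,0,0,0,0,0],[0,0,0,0,0,0],[0,0,0,0,0,0]]'; python3 -m pendant '[[0,0,0,0,0,0],[0,0,0,0,0,0],[0,0,0,0,0,0],[0,0,0,0,0,0],[0,0,0,0,0,0]]' 0 40 >/dev/null;python3 -m pendant '[[0,0,0,0,0,0],[0,0,0,0,0,0],[0,0,0,0,0,0],[0,0,0,0,0,0],[0,0,0,0,0,0]]'; python3 -m pendant '[[0,0,-0.015,0,0,0],[0,0,-0.03,0,0,0],[0,0,-0.03,0,0,0.12],[0,0,-0.02,0,0,0.12],[0,0,0,0,0,0.12]]'>/dev/null;  python3 -m pendant '[[0,0,0,0,0,0.08],[0,0,0,0,0,0],[0,0,0,0,0,0]]'; python3 go.py .473 -.2685 .1015 -26.1
```

```text
time: 42.5
tcp_pos: [0.4582, -0.2635, 0.0601]
ee_rot: [3.14, -0.002, -0.017]
ft_force: [-0.6, -0.6, 0.1]
opening: 0.0917
gripper_force: 0.0
time: 43.5
tcp_pos: [0.4572, -0.2629, 0.0585]
ee_rot: [-3.141, 0.0, -0.017]
ft_force: [0.3, 0.4, -0.2]
opening: 0.0218
gripper_force: 39.9
time: 44.3
tcp_pos: [0.4569, -0.2629, 0.1533]
ee_rot: [-3.142, 0.001, -0.455]
ft_force: [0.1, 0.1, -2.6]
opening: 0.0217
gripper_force: 39.9
t 44.3 tcp [ 0.4569 -0.2629  0.1533] rpy [-1.800e+02  4.000e-02 -2.605e+01] F [ 0.1  0.1 -2.6] open 0.0217 gf 39.9
turn [-0.      0.0006  0.0008] shift_after [ 0.0169 -0.002   0.0518]
```

```bash
python3 -m pendant '[[0,-0.002,0.02,0,0,0],[0,0,0.02,0,0,0],[0,0,0.0125,0,0,0],[0,0,0,0,0,0],[0,0,0,0,0,0]]'>/dev/null; python3 go.py .558 -.3103 .1005 -26.1
python3 - <<'E'
from h import *
s=cam("side"); cv2.imwrite("pics/c1.png",cv2.resize(s["img"][130:280,350:550],(800,600)))
E
```

```text
t 44.8 tcp [ 0.4581 -0.2612  0.1011] rpy [-1.800e+02  3.000e-02 -2.616e+01] F [ 0.2 -0.5 -1.8] open 0.0214 gf 39.9
turn [-0.      0.0005 -0.001 ] shift_after [1.113e-01 1.000e-04 6.000e-04]
```

View pics/c1.png

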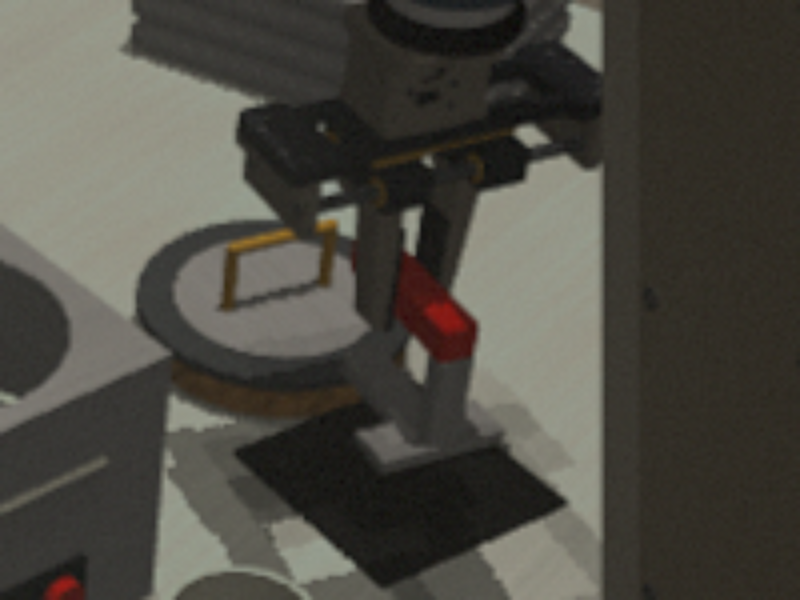

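The lid sits flat on the trivet, loop at (280,240) in the crop, lifter aligned with it. Hook and lift.

```bash
python3 -m pendant '[[0.015,0,0,0,0,0],[0.022,0,0,0,0,0],[0.024,0,0,0,0,0],[0.022,0,0,0,0,0],[0.018,0,0,0,0,0]]'; python3 -m pendant '[[0.0105,0,0,0,0,0],[0,0,0,0,0,0],[0,0,0,0,0,0]]'; python3 -m pendant '[[0,0,-0.006,0,0,0],[0,0,-0.004,0,0,0],[0,0,-0.004,0,0,0],[0,0,-0.004,0,0,0],[0,0,-0.006,0,0,0]]'; python3 -m pendant '[[0,0,-0.01,0,0,0],[0,0,-0.02,0,0,0],[0,0,-0.02,0,0,0],[0,0,0,0,0,0],[0,0,0,0,0,0]]'; python3 go.py .5803 -.0248 .30 -26.1
```

```text
time: 45.35
tcp_pos: [0.5504, -0.3067, 0.1023]
ee_rot: [3.141, -0.002, -0.457]
ft_force: [0.6, 0.3, -2.9]
opening: 0.0218
gripper_force: 39.9
time: 45.65
tcp_pos: [0.5575, -0.3101, 0.1012]
ee_rot: [-3.142, 0.001, -0.457]
ft_force: [-0.0, 0.2, -2.5]
opening: 0.0215
gripper_force: 39.9
time: 46.15
tcp_pos: [0.5574, -0.3101, 0.1249]
ee_rot: [-3.142, 0.001, -0.457]
ft_force: [-0.3, -0.5, -6.5]
opening: 0.0218
gripper_force: 39.9
time: 46.65
tcp_pos: [0.5582, -0.3104, 0.1752]
ee_rot: [3.142, -0.001, -0.457]
ft_force: [0.3, -0.2, -7.3]
opening: 0.022
gripper_force: 39.9
t 46.65 tcp [ 0.5582 -0.3104  0.1752] rpy [ 1.800e+02 -4.000e-02 -2.619e+01] F [ 0.3 -0.2 -7.3] open 0.022 gf 39.9
turn [ 0.     -0.0007 -0.0016] shift_after [-0.1058 -0.2662 -0.1248]
```

```bash
python3 -m pendant '[[0,0,-0.02,0,0,0],[0,0,-0.03,0,0,0],[0,0,-0.03,0,0,0],[0,0,-0.03,0,0,0],[0,0,-0.015,0,0,0]]'>/dev/null;python3 -m pendant '[[-0.002,-0.005,0,0,0,0],[-0.004,-0.01,0,0,0,0]]'>/dev/null
for i in 1 2 3; do python3 -m pendant '[[-0.006,-0.015,0,0,0,0],[-0.006,-0.015,0,0,0,0],[-0.006,-0.015,0,0,0,0],[-0.006,-0.015,0,0,0,0],[-0.006,-0.015,0,0,0,0]]'>/dev/null; done
python3 -m pendant '[[-0.0045,-0.012,0,0,0,0],[-0.003,-0.008,0,0,0,0],[-0.0015,-0.005,0,0,0,0],[0,0,0,0,0,0],[0,0,0,0,0,0]]'>/dev/null; python3 -m pendant '[[0,0,0,0,0,0],[0,0,0,0,0,0]]'>/dev/null; python3 go.py .5794 -.0239 .2736 -26.1
```

```text
t 49.55 tcp [ 0.5809 -0.0268  0.3001] rpy [179.99  -0.   -26.23] F [-0.7 -0.2 -6.1] open 0.0218 gf 39.9
turn [ 0.0001 -0.0001 -0.0023] shift_after [-0.0026 -0.0019  0.0265]
```

```bash
python3 -m pendant '[[-0.0022,-0.001,0.01,0,0,0],[0,0,0.012,0,0,0],[0,0,0.008,0,0,0],[0,0,0,0,0,0],[0,0,0,0,0,0]]'>/dev/null; python3 go.py .5794 -.0239 .2605 -26.1
python3 - <<'E'
from h import *
s=cam("side"); S=state(); p=S["tcp_pos"]; Rr=R.from_euler("z",S["ee_rot"][2])
c=p+Rr.apply([.006,0,-.0545+.012-.050]); print("pred lid",c)
a=np.linspace(0,6.283,90); circ=np.c_[np.cos(a),np.sin(a),0*a]*.082
for d in masks_of("lid","side")[:2]:
    k=max(cv2.findContours(d["pixels"].astype(np.uint8),0,2)[0],key=len)[:,0,:]
    from_pred=np.vstack([proj(s,c+circ),proj(s,c+circ+[0,0,.008])])
    print(d["conf"],d["pixels"].sum(),"mask box",k.min(0),k.max(0),"pred box",from_pred.min(0).round(1),from_pred.max(0).round(1))
E
```

```text
t 50.05 tcp [ 0.5792 -0.0244  0.2697] rpy [ 1.7998e+02  4.0000e-02 -2.6200e+01] F [ 0.4  0.2 -6. ] open 0.022 gf 39.9
turn [ 0.0003  0.0007 -0.0017] shift_after [-0.0001 -0.0005  0.0092]
pred lid [ 0.58490738 -0.02705562  0.17764566]
0.57 2622 mask box [290 178] [374 228] pred box [289.1 176.7] [374.4 229.8]
0.21 2189 mask box [410 226] [489 275] pred box [289.1 176.7] [374.4 229.8]
```

Hanging lid matches the prediction to a pixel; lowering while watching force.

```bash
python3 -m pendant '[[0,0,0.004,0,0,0],[0,0,0.004,0,0,0],[0,0,0.003,0,0,0],[0,0,0,0,0,0]]'; python3 -m pendant '[[0,0,0.002,0,0,0],[0,0,0.002,0,0,0],[0,0,0.002,0,0,0],[0,0,0,0,0,0]]'; python3 -m pendant '[[0,0,0.002,0,0,0],[0,0,0,0,0,0]]'; python3 -m pendant '[[0,0,0.002,0,0,0],[0,0,0,0,0,0]]'
```

```text
time: 50.55
tcp_pos: [0.579, -0.0244, 0.2585]
ee_rot: [3.141, 0.001, -0.457]
ft_force: [-0.0, -0.2, -7.4]
opening: 0.0219
gripper_force: 39.9
time: 50.95
tcp_pos: [0.5792, -0.0244, 0.2527]
ee_rot: [3.141, 0.0, -0.457]
ft_force: [0.6, 0.3, -6.1]
opening: 0.022
gripper_force: 39.9
time: 51.15
tcp_pos: [0.5793, -0.0244, 0.2509]
ee_rot: [3.141, 0.0, -0.457]
ft_force: [0.0, -1.1, -6.3]
opening: 0.0219
gripper_force: 39.9
time: 51.35
tcp_pos: [0.5797, -0.0245, 0.2494]
ee_rot: [-3.141, -0.001, -0.457]
ft_force: [0.1, -0.8, -2.0]
opening: 0.0215
gripper_force: 39.9
```

```bash
python3 -m pendant '[[0,0,0.005,0,0,0],[0,0,0.005,0,0,0],[0,0,0.003,0,0,0],[0,0,0,0,0,0]]'; python3 -m pendant '[[-0.01,0,0,0,0,0],[-0.02,0,0,0,0,0],[-0.02,0,0,0,0,0],[-0.02,0,0,0,0,0],[-0.02,0,0,0,0,0]]'; python3 -m pendant '[[-0.02,0,-0.01,0,0,0],[0,0,-0.03,0,0,-0.11],[0,0,-0.03,0,0,-0.11],[0,0,0,0,0,-0.11],[0,0,0,0,0,-0.11]]'>/dev/null; python3 -m pendant '[[0,0,0,0,0,0],[0,0,0,0,0,0]]'>/dev/null; python3 go.py .4572 -.2620 .13 -1
python3 - <<'E'
from h import *
for n in("side",):
  s=cam(n); c=np.array([.5849,-.0270,.158]); a=np.linspace(0,6.283,90); circ=np.c_[np.cos(a),np.sin(a),0*a]*.082
  q=np.vstack([proj(s,c+circ),proj(s,c+circ+[0,0,.008])]); print("pred box",q.min(0).round(1),q.max(0).round(1))
  for d in masks_of("lid",n)[:1]: ys,xs=np.nonzero(d["pixels"]); print(d["conf"],xs.min(),ys.min(),xs.max(),ys.max())
E
```

```text
time: 51.75
tcp_pos: [0.579, -0.0244, 0.2354]
ee_rot: [3.141, 0.001, -0.457]
ft_force: [-0.2, -0.1, -3.0]
opening: 0.0215
gripper_force: 39.9
time: 52.25
tcp_pos: [0.4973, 0.0158, 0.2362]
ee_rot: [-3.141, -0.0, -0.457]
ft_force: [-0.0, 0.3, -1.7]
opening: 0.0218
gripper_force: 39.9
t 52.95 tcp [0.4802 0.0243 0.3061] rpy [-180.      0.     -1.16] F [ 0.2  0.  -3.1] open 0.0218 gf 39.9
turn [-0.0001  0.     -0.0029] shift_after [-0.018   0.2866  0.1761]
pred box [289.5 184.8] [373.9 238.1]
0.58 257 179 392 312
```

```bash
python3 -m pendant '[[-0.002,0.025,0,0,0,0],[-0.002,0.033,0,0,0,0],[-0.002,0.033,0,0,0,0],[-0.002,0.033,0,0,0,0],[-0.002,0.033,0,0,0,0]]'>/dev/null; python3 -m pendant '[[-0.002,0.033,0,0,0,0],[-0.002,0.033,0,0,0,0],[-0.002,0.033,0.02,0,0,0],[-0.002,0.0306,0.03,0,0,0],[0,0,0.04,0,0,0]]'>/dev/null; python3 -m pendant '[[0,0,0.04,0,0,0],[0,0,0.04,0,0,0],[0,0,0,0,0,0],[0,0,0,0,0,0]]'>/dev/null; python3 go.py .4572 -.262 .0585 -1
```

```text
t 54.45 tcp [ 0.4576 -0.262   0.1364] rpy [-1.7996e+02  7.0000e-02 -1.0400e+00] F [ 0.5 -0.3 -2.2] open 0.022 gf 39.9
turn [-0.0007  0.0012 -0.0007] shift_after [-0.0004 -0.      0.0779]
```

```bash
python3 -m pendant '[[0,0,0.02,0,0,0],[0,0,0.03,0,0,0],[0,0,0.015,0,0,0],[0,0,0.008,0,0,0],[0,0,0.003,0,0,0]]'>/dev/null; python3 -m pendant '[[0,0,0.002,0,0,0],[0,0,0,0,0,0],[0,0,0,0,0,0]]'; python3 -m pendant '[[0,0,0,0,0,0],[0,0,0,0,0,0],[0,0,0,0,0,0],[0,0,0,0,0,0],[0,0,0,0,0,0]]' 1; python3 -m pendant '[[0,0,0,0,0,0],[0,0,-0.02,0,0,0],[0,0,-0.04,0,0,0],[0,0,-0.05,0,0,0],[0,0,-0.05,0,0,0]]'; python3 -m pendant '[[-0.03,0.035,-0.02,0,0,0],[-0.03,0.035,0,0,0,0],[-0.03,0.035,0,0,0,0],[-0.03,0.035,0,0,0,0],[-0.03,0.035,0,0,0,0]]'>/dev/null;python3 -m pendant '[[0,0.04,0,0,0,0],[0,0.04,0,0,0,0],[0,0.04,0,0,0,0],[0,0,0,0,0,0],[0,0,0,0,0,0]]'
python3 - <<'E'
from m import *
t=cam("top")
for c,L in discs(t,"top").items(): print(c,[(p,a) for p,a in L])
g=cv2.cvtColor(t["img"],cv2.COLOR_BGR2GRAY)
m=cv2.inRange(g,0,85); k,l,st,ce=cv2.connectedComponentsWithStats(m[180:285,285:390]); 
for i in range(1,k):
    if st[i][4]>800: 
        h=cv2.findContours((l==i).astype(np.uint8),0,2)[0]; e=cv2.fitEllipse(cv2.convexHull(max(h,key=len))); cc=np.array(e[0])+[285,180]; print("dark ring",cc,e[1],e[2],atz(t,cc,.166).round(4), st[i])
r=cv2.inRange(cv2.cvtColor(t["img"],cv2.COLOR_BGR2HSV)[265:345,390:480],(0,120,60),(8,255,255)); ys,xs=np.nonzero(r); print("red bar px",xs.min()+390,xs.max()+390,ys.min()+265,ys.max()+265,len(xs))
s=cam("side"); print("loop", [(d["at"],round(d["conf"],2)) for d in spot_point("loop","side")], "pred",proj(s,[[.5849,-.027,.208]]), [(d["at"],round(d["conf"],2)) for d in spot_point("lifter","side")],"pred",proj(s,[[.4395,-.262,.004]]))
E
```

```text
time: 55.25
tcp_pos: [0.4583, -0.2624, 0.0589]
ee_rot: [3.141, -0.001, -0.017]
ft_force: [-0.6, -0.8, -2.7]
opening: 0.0218
gripper_force: 39.9
time: 55.75
tcp_pos: [0.4578, -0.2621, 0.0581]
ee_rot: [3.142, -0.0, -0.017]
ft_force: [0.1, 0.8, -0.4]
opening: 0.0594
gripper_force: 0.0
time: 56.25
tcp_pos: [0.4572, -0.2618, 0.2195]
ee_rot: [-3.141, 0.001, -0.017]
ft_force: [2.1, -1.0, 0.2]
opening: 0.0916
gripper_force: 0.0
time: 57.25
tcp_pos: [0.3024, -0.5542, 0.2372]
ee_rot: [-3.14, 0.001, -0.018]
ft_force: [0.2, 0.3, 0.6]
opening: 0.0921
gripper_force: 0.0
yellow [([353.7, 136.9], 274), ([185.4, 170.9], 469), ([339.1, 226.3], 144)]
green [([352.3, 158.2], 265), ([159.7, 295.8], 123), ([233.9, 302.9], 127), ([583.1, 417.6], 419)]
blue [([347.4, 180.0], 293)]
dark ring [337.83559418 226.37453461] (83.32637786865234, 91.66078186035156) 12.641881942749023 [ 0.5922 -0.0303  0.166 ] [  10    0   85   92 2712]
red bar px 441 451 277 321 457
loop [([327.5, 189.5], 0.83)] pred [[331.75876603 190.59418744]] [([451.2, 245.3], 0.7)] pred [[451.01984155 246.28542429]]
```

```bash
python3 - <<'E'
from m import *
def ring(img):
    g=cv2.cvtColor(img,cv2.COLOR_BGR2GRAY); m=cv2.inRange(g,0,95); out=[]
    for th in np.radians(np.arange(-20,200,5)):   # lower half + sides, outer edge of the dark ring
        v=[g[int(round(229.5+r*np.sin(th))),int(round(337+r*np.cos(th)))] for r in np.arange(34,50,.5)]
        d=np.diff(cv2.GaussianBlur(np.float32(v)[None],(5,1),0)[0]); r=34+.5*int(np.argmax(d)); out.append([337+r*np.cos(th),229.5+r*np.sin(th)])
    return cv2.fitEllipseDirect(np.float32(out))
t=cam("top")
for n,im in(("start",cv2.imread("pics/top0.png")),("now",t["img"])):
    e=ring(im); print(n,np.round(e[0],1),np.round(e[1],1),round(e[2]),atz(t,e[0],.166).round(4))
E
```

```text
start [335.1 230.9] [83.6 86.1] 7 [ 0.5835 -0.0249  0.166 ]
now [337.2 228.9] [83.2 87. ] 18 [ 0.5872 -0.0291  0.166 ]
```

```bash
python3 -c "
from plant import *
print(finish_job())"
```

```text
the job is handed in; nothing more can be done
None
```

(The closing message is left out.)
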